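# Empty the vial pan through the bin's spring flap and hang it up

### The job

Empty the four used vials from the steel pan into the glass bin: lift the pan by its black handle, gently press the yellow spring flap open with the pan's lip and pour through it, keeping your gripper off the bin. Then let the flap shut and hang the empty pan by its handle on the retort stand's hook, behind the upturned tip: lower it on gently and leave it hanging still and roughly level. Leave the amber bottles, the amber tube and the clean standing vials where they are.

Things in the scene. Friction and masses are not known exactly. Their poses are not given: they have to be found in the camera images.
- pan: open stainless pan with an overhead bridge handle, 170 long x 94 wide, 0.22 to 0.31 kg empty. Origin: centre of its underside; +x points to its open pouring front, z up. Floor and walls 3 thick; walls 42 high, the side walls run full height to the open front. Empty it balances at about x = -20
- pan_grip (a point): centre of the rear part of the pan's handle, at x = -60, z = +90 in the pan's frame, axes as the pan's. The handle is a flat-sided black bar along x over the pan's middle line: 18 wide (y) x 20 tall (z = 80 to 100), from x = -93 to +7. A grip at this point leaves the front part of the bar free for the hook
- pan_lip (a point): middle of the pan's pouring lip, at x = +85, z = +11.5 in the pan's frame, axes as the pan's. The front 40 mm of the pan's floor rises as a ramp (3 thick, 12 degrees) to this lip, so the vials stay in while the pan is level and start to roll out when its nose dips more than about 12 degrees
- pan_hang (a point): underside of the handle bar over the empty pan's balance point, at x = -22, z = +80 in the pan's frame: the place to hang it by. Posts hold the bar at x = -87 and x = 0, so a hook can pass beneath it crosswise between x = -80 and x = -10; the gap is 38 high, from the wall tops (z = 42) to the bar (z = 80)
- bin: bench-top glass bin, fixed: grey tub 230 deep x 200 wide x 112 high under a clear hood, 213 high in all. Origin at table level on its middle line, 60 behind its front wall; front to its own -x, back wall at x = +170. The hood's front slopes at 45 degrees from the tub's rim (x = -60, z = 112) up and back to the flat roof (x = +38, z = 210); the yellow flap fills an opening in it. Inner floor at z = 6
- bin_sill (a point): middle of the lower edge of the opening in the bin's sloping front (opening 130 wide x 115 long up the slope), at x = -53, z = 119 in the bin's frame; axes as the bin's
- bin_hinge (a point): middle of the flap's hinge line along the upper edge of the opening, at x = +28, z = 200 in the bin's frame; axes as the bin's
- flap (a joint): angle of the yellow flap (127 wide, 114 long, hinged along the opening's upper edge), rad: 0 shut, lying in the 45 degree slope; positive as its lower edge swings inwards; stop at 1.45. A spring (0.15 N m when shut, 0.1 more per rad) shuts it: pressing its lower edge open takes about 1.5 N, holding it wide open nearer the hinge about 5 N
- stand: retort stand, fixed: grey base plate 200 x 130 x 12 (x = -175 to +25), steel rod 12 dia, 302 high. Origin at table level under the rod's axis. A bosshead (34 x 26 x 32) on the rod holds a hook: a round bar of 8 dia that runs level from the rod along the stand's own -x to x = -118 and there turns up into a tip ending at x = -124, 20 above the bar's axis
- stand_mark (a point): point on the base plate's top (z = 12) straight below the hook's throat, at x = -100 in the stand's frame, axes as the stand's. The handle bar is to rest crosswise on the hook bar about here. The hook is clamped at another height each time, the bar's axis 150 to 180 above the table; its height is not measured: see it or feel for it. The clamp holds firm under light pressing (under 60 N)
- mat: blue bench mat 240 x 130 x 3, fixed, on which the pan stands at the start; origin at the centre of its underside
- used0: used glass vial with a yellow cap, 20 dia x 65 long, 24 g, lying across the pan; origin at the middle of its length on its axis, its length along its own y; it rolls
- used1: used glass vial with a black cap, 20 dia x 65 long, 24 g, lying across the pan; origin at the middle of its length on its axis, its length along its own y; it rolls
- used2: used glass vial with a yellow cap, 20 dia x 65 long, 24 g, lying across the pan; origin at the middle of its length on its axis, its length along its own y; it rolls
- used3: used glass vial with a white cap, 20 dia x 65 long, 24 g, lying across the pan; origin at the middle of its length on its axis, its length along its own y; it rolls
- clean0: clean vial with a yellow cap standing on the table, 20 dia x 65 high; origin at the centre of its foot; not part of the job
- clean1: clean vial with a black cap standing on the table, 20 dia x 65 high; origin at the centre of its foot; not part of the job
- tube: amber glass tube with a white cap standing on the table, 28 dia x 140 high; origin at the centre of its foot; not part of the job
- amber0: amber sample bottle with a white cap, 94 dia x 185 high; origin at the centre of its foot; not part of the job
- amber1: amber sample bottle with a white cap, 94 dia x 185 high; origin at the centre of its foot; not part of the job
- amber2: amber sample bottle with a white cap, 94 dia x 185 high; origin at the centre of its foot; not part of the job
There are look-alikes about, which are no part of the job. What is shaped like the pan but red is not meant.

How it is judged:
On the way, in this order (a step that is already met when the one before it is completed fails the run):
1. the pan is lifted off the mat with all four vials in it (height (world z) of pan above 0.05 m and distance between each of used0, used1, used2, used3 and pan below 0.12 m), for 0.1 s.
2. the pan presses the flap open (value of joint flap above 0.2 rad and contact force between pan and bin above 0.3 N), for 0.1 s.
3. all four used vials are inside the bin (x of used0 in the frame of bin between -0.058 and 0.168 m and y of used0 in the frame of bin between -0.098 and 0.098 m and height (world z) of each of used0, used1, used2, used3 below 0.1 m and x of used1 in the frame of bin between -0.058 and 0.168 m and y of used1 in the frame of bin between -0.098 and 0.098 m and x of used2 in the frame of bin between -0.058 and 0.168 m and y of used2 in the frame of bin between -0.098 and 0.098 m and x of used3 in the frame of bin between -0.058 and 0.168 m and y of used3 in the frame of bin between -0.098 and 0.098 m), for 0.2 s.
At the end, for the whole second after the job is handed in: All four used vials lie in the bin's tub (below 100 mm), the flap is shut (under 0.08 rad), and the pan hangs still by its handle bar on the hook arm, between the upturned tip and the rod, off the table (over 40 mm) and not tipped more than 0.6 rad (all of step 3 and value of joint flap below 0.08 rad and height (world z) of pan above 0.04 m and angle between pan's own z axis and vertical below 0.6 rad and contact force between pan and stand above 1 N and x of pan_hang in the frame of stand between -0.124 and -0.03 m and y of pan_hang in the frame of stand between -0.07 and 0.07 m and z of pan_hang in the frame of stand above 0.12 m and linear speed of pan below 0.03 m/s and angular speed of pan below 0.3 rad/s); the robot touches nothing.
It fails at once if the robot itself touches the bin or its flap (over 1 N) (contact force between any of the fingers, the arm and bin above 1 N).
It fails at once if the pan is rammed against the bin or its flap (over 20 N) (contact force between pan and bin above 20 N).
It fails at once if the pan is dropped on or rammed against the stand (over 30 N) (contact force between pan and stand above 30 N).
It fails at once if a bottle, the tube or a clean vial is moved by more than 30 mm (distance of any of clean0, clean1, tube, amber0, amber1, amber2 from where it was at the start of the episode above 0.03 m).
It also fails if it takes over 70 s, if anything falls off the work surface, if the arm or the gripper's body presses on something with over 40 N, if the wrist force passes 120 N, or if a joint passes its speed limit or range.

### The arm

A 6-joint arm with a two-finger parallel gripper is mounted at the origin on the work surface. World frame = base frame: x ahead of the robot, y to its left, z up, the work surface at z = 0. Lengths are in m, angles in rad, forces in N, time in s.
With the tool pointing down it reaches from about 0.15 to 0.775 m from the base axis. Payload 6.1 kg.
Tool frame: the origin (TCP) lies midway between the tips of the shut fingers; the grasp point (between the pads) lies 19 mm behind it; z points along the fingers, x is the direction in which the jaws open and shut, and the axes are right-handed (so a half turn about z gives the same grasp; the last joint's range is limited). The gripper opens to 85 mm and grips with 20 to 120 N. Pads are 22 mm wide; open, the fingers measure 114 mm over their backs; the gripper's body (76 mm by 85 mm) begins 54 mm behind the grasp point. The pads swing forward as they close: fully open they stand 13 mm farther back than shut.
Start: joints at [1.197, 0.126, -0.04, 1.405, 0, 1.571], TCP at [0.192, 0.489, 0.231] pointing down, gripper open.
Joint ranges: [-2.72, 2.72], [-0.95, 1.95], [-1.27, 1.35], [-1.78, 2.02], [-1.46, 1.47], [-3.14, 3.14]. Speed limits (rad/s): [2.39, 2.39, 3.01, 3.14, 3.14, 3.14].

### API

Orientations are given as a unit quaternion [x, y, z, w].
In Python, from rig import monitor, imaging, job gives the robot as it stands. The module is installed in compiled form; this text tells all that it offers.
- The arm moves only by the tool drive_tool, never from a script. Its arguments are lists of equal length, an entry for each row: "slide": the shift along the tool's x, y, z in m, a list of three; "spin": the turn about the tool's z in degrees; "fingers": the closure, from -1 (fully open) to 1 (shut), so that 0 is half open. In form: {"slide": [[x, y, z], ...], "spin": [spin, ...], "fingers": [fingers, ...]}. A call has 1 to 5 rows; each row shifts and turns the commanded pose from where the row before left it, along the tool's axes as they then stand; what a row does not reach is not made up. A row lasts 1/8 s, in which the tool goes at most 62.5 mm and 10.7 degrees, less where a joint would pass 70% of its speed; a pose out of reach is approached as far as the arm can. A call with a gripper value outside its range is refused whole. The fingers move at their own pace and stop on an object; "newtons" is the grip in N (left out, the last holds). Time passes only in rows, so rows that do not move let the fingers close. It gives the time, the measured TCP pose, the force and the opening at its end, in the units of the state.
- monitor.get_obs(): the state, without advancing time (a new reading comes with each control period).
- imaging.read_camera(name): name is "side" or "top"; returns (picture, depth): 480x640x3 uint8, red, green, blue; 480x640 float32, m along the optical axis (not along the pixel's ray), 0 where there is no reading.
- imaging.camera_info(name): a dict with "vertical_fov" (degrees; the focal length in pixels is half the picture's height over the tangent of half this angle, whatever the lens; pixels are square), "cx", "cy" (the principal point, pixels), "extrinsics" (4x4, takes a point from camera to world coordinates). Camera axes: x right, y down, z forward; pixel columns grow to the right and rows downward; lengths in m; the calibration is good to about 2 mm. A picture is of the moment at which its call begins. camera_info takes no time and is no camera call.
- job.finish_job(): hands the job in, once; it reports no verdict.
The state is a dict: "time_s": time; "joints": joint angles; "qd": joint speeds; "joint_torque": joint torques, N m; "ee_pos": TCP position; "orientation": TCP orientation; "ft_force": force on the tool from outside, world axes, zero at the start; "torque": the same for the moment, N m; "grip_width": opening from 0.0 (shut) to 1.0 (fully open).
Only numpy, scipy, OpenCV 4.12 (cv2) and the standard library are available. Lean on these libraries where they do the work, as an engineer would, in place of code of your own. Each camera call takes 0.05 s, during which the arm holds its last target.

## Working session

There is one attempt and no reset: what is moved stays moved. The work goes in short steps, Python scripts to look and compute and a tool call to move; the robot and the scene stay as the last step left them, time stands still between calls to the robot, and variables do not carry over. Pictures are saved under pics/ and viewed, and the job is handed in when it is done.

Besides the shell and the picture viewer there is one more tool, called after ">>>" as a command line: name --pt "numbers of a row" for each row, then --argument value for the rest. drive_tool: Moves the arm, as the interface text tells. Its arguments: {"type":"object","properties":{"slide":{"type":"array","items":{"type":"array","items":{"type":"number"}}},"spin":{"type":"array","items":{"type":"number"}},"fingers":{"type":"array","items":{"type":"number"}},"newtons":{"type":"number"}},"required":["slide","spin","fingers"]}

```bash
ls; mkdir -p pics; cat > h.py <<'E'
import numpy as np, cv2
from rig import monitor, imaging, job
def snap(n,f):
    p,d=imaging.read_camera(n); cv2.imwrite(f'pics/{f}.png',p[...,::-1]); np.save(f'pics/{f}.npy',d); return p,d
def K(n):
    i=imaging.camera_info(n); return 240/np.tan(np.radians(i['vertical_fov'])/2),i['cx'],i['cy'],np.array(i['extrinsics'])
def w(n,u,v,z):
    f,cx,cy,E=K(n); return (E@np.array([(u-cx)/f*z,(v-cy)/f*z,z,1]))[:3]
def cloud(n,d):
    f,cx,cy,E=K(n); v,u=np.mgrid[:480,:640]; P=np.stack([(u-cx)/f*d,(v-cy)/f*d,d,np.ones_like(d)],-1)@E.T; return P[...,:3]
def proj(n,p):
    f,cx,cy,E=K(n); q=np.linalg.inv(E)@np.append(p,1); return q[0]/q[2]*f+cx,q[1]/q[2]*f+cy
def crop(f,u0,v0,u1,v1,o,s=None):
    i=cv2.imread(f'pics/{f}.png')[v0:v1,u0:u1]; s=s or min(800/(u1-u0),600/(v1-v0)); cv2.imwrite(f'pics/{o}.png',cv2.resize(i,None,fx=s,fy=s,interpolation=cv2.INTER_CUBIC))
E
python3 - <<'E'
from h import *
print(monitor.get_obs())
for n in('side','top'):
    snap(n,n+'0'); print(n,K(n))
E
```

```text
pics
{'time_s': 0.0, 'joints': array([ 1.19699251e+00,  1.26361147e-01, -4.06012033e-02,  1.40538847e+00,
       -1.50931694e-05,  1.57077292e+00]), 'qd': array([-1.13321957e-03, -8.51391962e-04,  4.77487057e-04, -3.59447696e-04,
       -1.94286087e-03,  1.66237936e-05]), 'joint_torque': array([-1.08053209e-03, -4.35915291e+01,  3.52924025e+01,  1.71433581e-02,
       -3.49458992e-05,  4.15724074e-06]), 'ee_pos': array([0.19156605, 0.48837058, 0.23054147]), 'orientation': array([ 8.26176914e-01,  5.63410243e-01, -6.37901094e-04,  4.44128114e-04]), 'ft_force': array([ 0.25415486, -0.38383902, -0.33679638]), 'torque': array([ 0.0654054 ,  0.00978308, -0.02224761]), 'grip_width': 0.9993520662154081}
side (np.float64(440.75226745839), 322.1106342964628, 236.48031547632112, array([[ 0.90133624, -0.33758931,  0.27134191,  0.20957371],
       [-0.43301927, -0.68885685,  0.58135235, -0.65170192],
       [-0.00934261, -0.64149022, -0.76707432,  1.05274915],
       [ 0.        ,  0.        ,  0.        ,  1.        ]]))
top (np.float64(545.0324288013943), 323.8669759006872, 237.6674390744172, array([[-0.04542344, -0.97857988,  0.20079376,  0.1980516 ],
       [-0.99894301,  0.04307851, -0.01603473,  0.02448223],
       [ 0.00704137, -0.20130988, -0.9795023 ,  1.82127912],
       [ 0.        ,  0.        ,  0.        ,  1.        ]]))
```

View pics/side0.png

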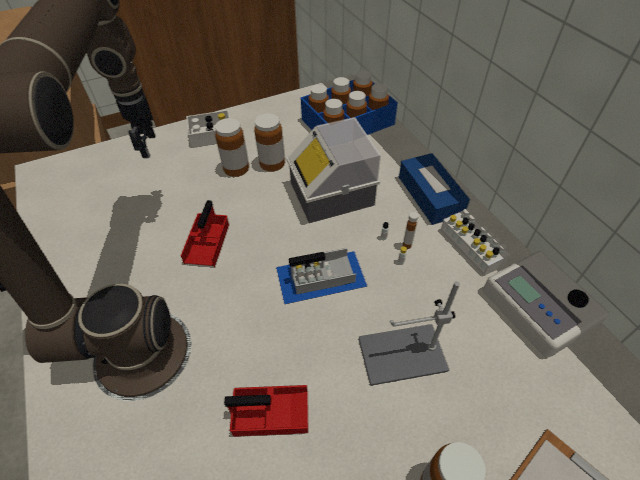

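View pics/top0.png

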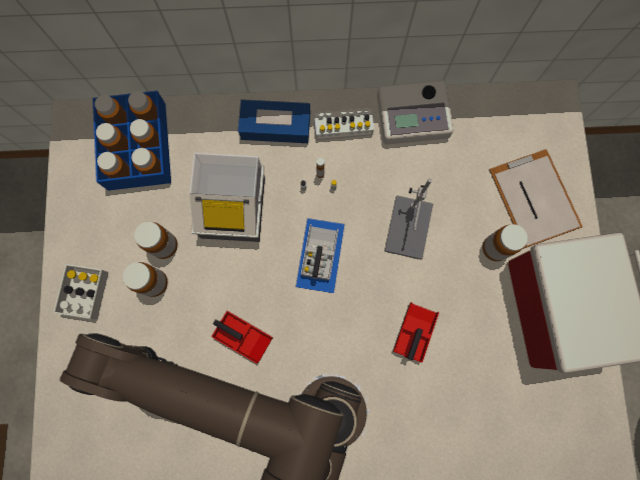

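Candidates: the steel pan on the blue mat is at top (320,255) / side (322,270). The red pans at top (243,337) and (416,333) are look-alikes. I choose the steel one. Next, close crops.

```bash
python3 - <<'E'
from h import *
crop('top0',280,205,360,305,'c1'); crop('side0',265,235,385,310,'c2')
crop('top0',180,140,280,250,'c3'); crop('side0',350,270,480,390,'c4'); crop('top0',375,170,445,265,'c5')
E
```

```text
(no output)
```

View pics/c1.png

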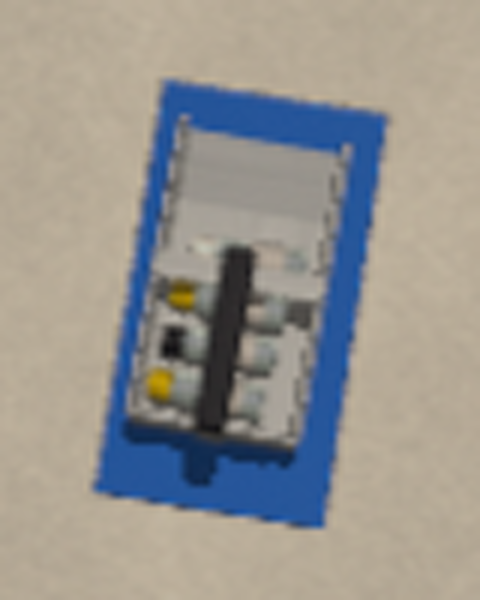

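View pics/c2.png

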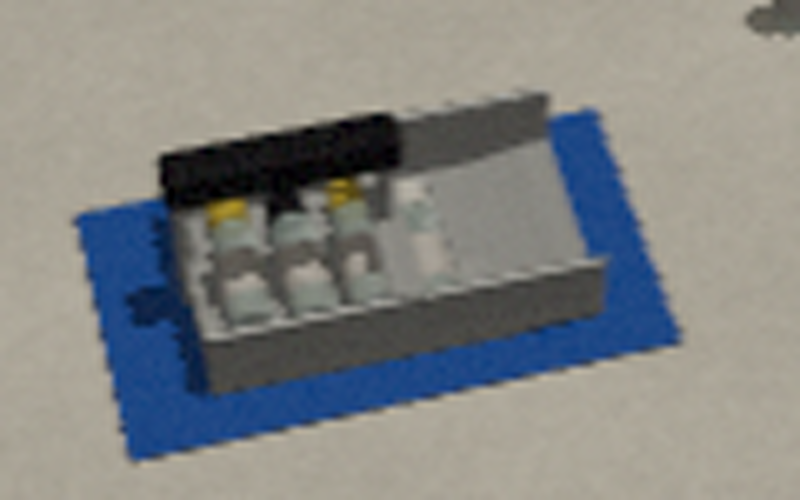

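View pics/c3.png

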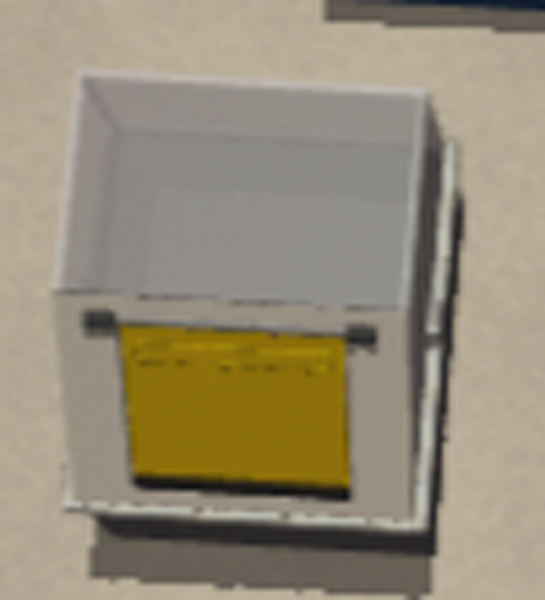

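View pics/c4.png

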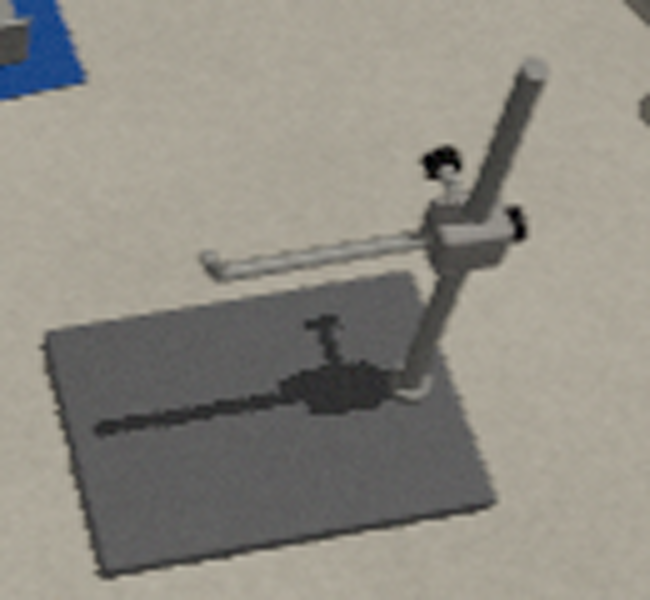

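View pics/c5.png

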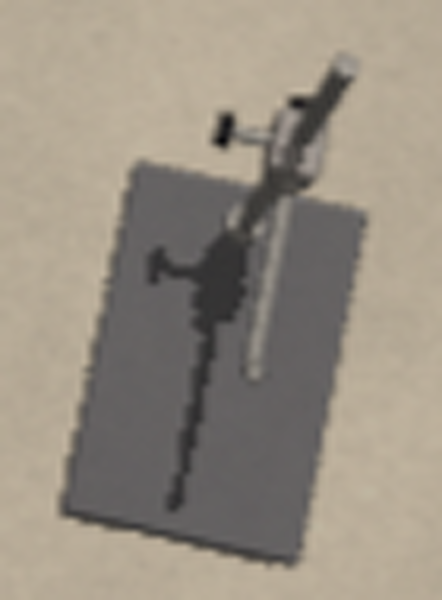

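```bash
cat >> h.py <<'E'
def rp(n,u,v,z):
    f,cx,cy,E=K(n); r=E[:3,:3]@np.array([(u-cx)/f,(v-cy)/f,1]); o=E[:3,3]; return o+r*(z-o[2])/r[2]
E
python3 - <<'E'
from h import *
np.set_printoptions(precision=4,suppress=True)
def ray(n,pts,z): 
    for u,v in pts: print(n,(round(u,1),round(v,1)),rp(n,u,v,z))
print('handle'); 
a=[(211,432),(238,250)]; ray('top',[(280+x/6,205+y/6) for x,y in a],.103)
s=800/120; a=[(162,160),(395,122)]; ray('side',[(265+x/s,235+y/s) for x,y in a],.103)
print('lip walls top corners front'); ray('top',[(280+x/6,205+y/6) for x,y in [(184,122),(347,148)]],.045)
print('mat'); ray('top',[(280+x/6,205+y/6) for x,y in [(164,81),(386,116),(324,527),(95,490)]],.003)
print('bin rim front corners z.112'); s=600/110
ray('top',[(180+x/s,140+y/s) for x,y in [(68,503),(428,527),(455,140)]],.112)
print('roof corners'); ray('top',[(180+x/s,140+y/s) for x,y in [(80,75),(425,92),(410,303),(55,290)]],.213)
print('flap'); ray('top',[(180+x/s,140+y/s) for x,y in [(120,322),(345,338)]],.2)
ray('top',[(180+x/s,140+y/s) for x,y in [(135,490),(350,497)]],.119)
print('base'); s=600/95
ray('top',[(375+x/s,170+y/s) for x,y in [(138,160),(367,212),(298,560),(62,512)]],.012)
print('rod top'); ray('top',[(375+345/s,170+65/s)],.302); ray('side',[(350+535/5,270+68/5)],.302)
ray('side',[(350+412/5,270+385/5)],.012)
print('tip'); 
for z in(.15,.165,.18): ray('top',[(375+255/s,170+375/s)],z+.0); ray('side',[(350+222/5,270+268/5)],z)
# depth cloud checks
d=np.load('pics/top0.npy');P=cloud('top',d);p=cv2.imread('pics/top0.png')
m=(P[...,2]>.093)&(P[...,2]<.115)&(p.max(-1)<75);m[:,:290]=0;m[:,345:]=0;m[:200]=0;m[300:]=0
q=P[m];print(len(q),q.min(0),q.max(0),q[:,2].mean(),cv2.minAreaRect((q[:,:2]*1000).astype(np.float32)))
E
```

```text
handle
top (315.2, 277.0) [0.4243 0.0297 0.103 ]
top (319.7, 246.7) [0.5214 0.0112 0.103 ]
side (289.3, 259.0) [0.4318 0.0357 0.103 ]
side (324.2, 253.3) [0.5249 0.0117 0.103 ]
lip walls top corners front
top (310.7, 225.3) [0.6062 0.0376 0.045 ]
top (337.8, 229.7) [ 0.5874 -0.0524  0.045 ]
mat
top (307.3, 218.5) [0.6403 0.0483 0.003 ]
top (344.3, 224.3) [ 0.6143 -0.0774  0.003 ]
top (334.0, 292.8) [ 0.3816 -0.0305  0.003 ]
top (295.8, 286.7) [0.4079 0.0959 0.003 ]
bin rim front corners z.112
top (192.5, 232.2) [0.5848 0.4161 0.112 ]
top (258.5, 236.6) [0.5611 0.2054 0.112 ]
top (263.4, 165.7) [0.7987 0.1841 0.112 ]
roof corners
top (194.7, 153.8) [0.8112 0.3869 0.213 ]
top (257.9, 156.9) [0.7926 0.1911 0.213 ]
top (255.2, 195.6) [0.6683 0.2021 0.213 ]
top (190.1, 193.2) [0.6845 0.4006 0.213 ]
flap
top (202.0, 199.0) [0.6681 0.367  0.2   ]
top (243.2, 202.0) [0.6533 0.2405 0.2   ]
top (204.8, 229.8) [0.5893 0.3754 0.119 ]
top (244.2, 231.1) [0.5795 0.2499 0.119 ]
base
top (396.9, 195.3) [ 0.7067 -0.2633  0.012 ]
top (433.1, 203.6) [ 0.672  -0.3858  0.012 ]
top (422.2, 258.7) [ 0.4823 -0.3326  0.012 ]
top (384.8, 251.1) [ 0.5138 -0.2085  0.012 ]
rod top
top (429.6, 180.3) [ 0.6664 -0.3159  0.302 ]
side (457.0, 283.6) [ 0.6672 -0.3158  0.302 ]
side (432.4, 347.0) [ 0.6708 -0.3158  0.012 ]
tip
top (415.4, 229.4) [ 0.5546 -0.2915  0.15  ]
side (394.4, 323.6) [ 0.5649 -0.2745  0.15  ]
top (415.4, 229.4) [ 0.5514 -0.2887  0.165 ]
side (394.4, 323.6) [ 0.559  -0.2807  0.165 ]
top (415.4, 229.4) [ 0.5482 -0.2859  0.18  ]
side (394.4, 323.6) [ 0.5531 -0.287   0.18  ]
155 [0.4275 0.0069 0.0937] [0.5248 0.0397 0.1132] 0.10321172617581281 ((475.4045104980469, 22.937103271484375), (17.79664421081543, 99.3265380859375), 77.40459442138672)
```

```bash
cat >> h.py <<'E'
from scipy.spatial.transform import Rotation as R
np.set_printoptions(precision=4,suppress=True)
def plan(tcp,panyaw=None):
    """tool-axes delta from current measured pose to tcp (world); spin to make tool y = pan x"""
    o=monitor.get_obs(); M=R.from_quat(o['orientation']).as_matrix()
    cur=np.degrees(np.arctan2(M[1,1],M[0,1]))
    print('t',round(o['time_s'],2),'tcp',o['ee_pos'],'yaw',round(cur,2),'tilt z',M[:,2],'F',o['ft_force'],'T',o['torque'],'g',round(o['grip_width'],3),'j',o['joints'])
    if panyaw is not None: print('spin',-(panyaw-cur))
    if panyaw is None: panyaw=cur
    c,s=np.cos(np.radians(panyaw)),np.sin(np.radians(panyaw)); d=np.array(tcp)-o['ee_pos']
    print('slide after spin: x',round(d@[-s,c,0],4),'y',round(d@[c,s,0],4),'z',round(-d[2],4))
E
python3 -c "
from h import *
plan([.4588,.0266,.15],-12.3)"
```

```text
t 0.1 tcp [0.1916 0.4884 0.2306] yaw -21.42 tilt z [-0.0006 -0.0014 -1.    ] F [ 0.699  -0.5516 -0.2612] T [0.0536 0.0418 0.0399] g 1.001 j [ 1.197   0.1263 -0.0405  1.4054  0.      1.5708]
spin -9.11721929799248
slide after spin: x -0.3943 y 0.3595 z 0.0806
```

>>> drive_tool --pt "0 0 0" --spin '[-9]' --fingers '[-1]'

```text
time_s: 0.22
ee_pos: [0.1916, 0.4885, 0.2308]
orientation: [0.778, 0.628, -0.0, 0.0]
ft_force: [-0.8, -0.1, -0.8]
grip_width: 0.998
```

```bash
python3 -c "
from h import *
plan([.4588,.0266,.15],-12.3)"
```

```text
t 0.23 tcp [0.1916 0.4885 0.2308] yaw -12.19 tilt z [-0.0004 -0.001  -1.    ] F [-0.7937 -0.0639 -0.7558] T [ 0.0133 -0.0153 -0.0046] g 0.998 j [ 1.197   0.1262 -0.0402  1.4054  0.      1.4098]
spin 0.10888223608414549
slide after spin: x -0.3944 y 0.3595 z 0.0808
```

>>> drive_tool --pt "-0.04 0.036 0" --pt "-0.04 0.036 0" --pt "-0.04 0.036 0" --pt "-0.04 0.036 0" --pt "-0.04 0.036 0" --spin '[0, 0, 0, 0, 0]' --fingers '[-1, -1, -1, -1, -1]'

```text
time_s: 0.85
ee_pos: [0.3249, 0.2531, 0.2311]
orientation: [0.779, 0.627, -0.0, 0.0]
ft_force: [1.3, 0.6, 0.2]
grip_width: 1.002
```

>>> drive_tool --pt "-0.04 0.036 0" --pt "-0.04 0.036 0" --pt "-0.04 0.036 0" --pt "-0.04 0.036 0" --pt "-0.03 0.03 0" --spin '[0, 0, 0, 0, 0]' --fingers '[-1, -1, -1, -1, -1]'

```text
time_s: 1.48
ee_pos: [0.454, 0.0297, 0.231]
orientation: [0.78, 0.626, -0.0, -0.0]
ft_force: [0.2, 1.3, -0.1]
grip_width: 1.0
```

```bash
python3 -c "
from h import *
plan([.4588,.0266,.15],-12.3)
snap('side','s1');crop('s1',240,160,400,310,'s1c')"
```

```text
t 1.48 tcp [0.454  0.0297 0.231 ] yaw -12.5 tilt z [-0.0004 -0.0001 -1.    ] F [ 0.153   1.3282 -0.0567] T [ 0.0335 -0.0367 -0.0109] g 1.0 j [ 0.0654 -0.006  -0.1812  1.396  -0.      0.2835]
spin -0.19523401808107899
slide after spin: x -0.002 y 0.0053 z 0.081
```

View pics/s1c.png

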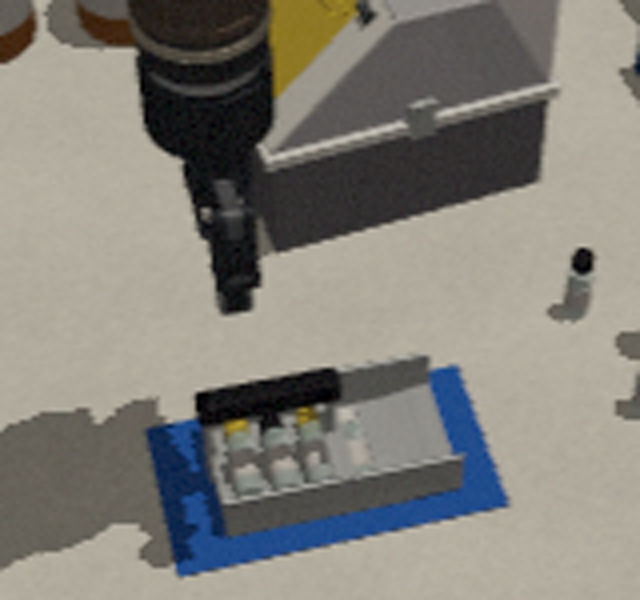

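The crop shows the steel pan under the gripper, its bar at crop (270,395) and its four vials in place. I'll descend onto the bar.

>>> drive_tool --pt "-0.002 0.005 0.04" --pt "0 0 0.04" --pt "0 0 0.04" --pt "0 0 0.025" --pt "0 0 0.012" --spin '[0, 0, 0, 0, 0]' --fingers '[-1, -1, -1, -1, -1]'

```text
time_s: 2.15
ee_pos: [0.4568, 0.0287, 0.0726]
orientation: [0.779, 0.626, -0.001, -0.001]
ft_force: [0.5, -0.5, 0.0]
grip_width: 0.999
```

>>> drive_tool --pt "0 0 0" --pt "0 0 0" --pt "0 0 0" --pt "0 0 0" --pt "0 0 0" --spin '[0, 0, 0, 0, 0]' --fingers '[-0.2, 0.2, 0.4, 0.6, 0.9]' --newtons 60

```text
time_s: 2.78
ee_pos: [0.4583, 0.0284, 0.0749]
orientation: [0.779, 0.626, 0.0, 0.001]
ft_force: [-1.2, -2.9, 4.2]
grip_width: 0.2
```

>>> drive_tool --pt "0 0 0" --pt "0 0 0" --pt "0 0 0" --spin '[0, 0, 0]' --fingers '[1, 1, 1]'

```text
time_s: 3.15
ee_pos: [0.4583, 0.0285, 0.0749]
orientation: [0.779, 0.626, 0.0, 0.001]
ft_force: [-2.0, -2.5, 5.4]
grip_width: 0.199
```

```bash
python3 -c "
from h import *
plan([.4588,.0266,.074],-12.3)
snap('side','s2');crop('s2',240,160,400,310,'s2c')"
```

```text
t 3.15 tcp [0.4583 0.0285 0.0749] yaw -12.43 tilt z [ 0.001  -0.0005 -1.    ] F [-2.0482 -2.5404  5.3831] T [-0.3391  0.2604  0.014 ] g 0.199 j [ 0.0624  0.052  -0.469   1.0489 -0.0006  0.2793]
spin -0.12571851155605174
slide after spin: x -0.0017 y 0.0009 z 0.0009
```

View pics/s2c.png

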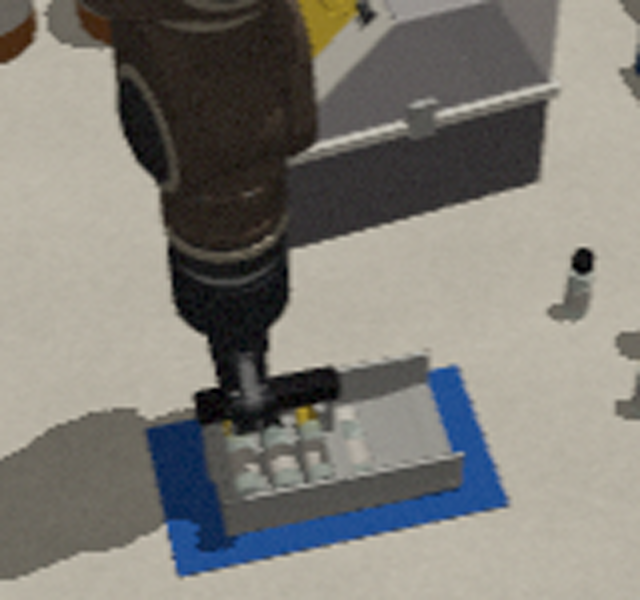

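The crop shows the bar gripped at crop (250,390). The opening is 17 mm, which fits the bar. Next, a gentle lift, watching the nose.

>>> drive_tool --pt "0 0 -0.005" --pt "0 0 -0.01" --pt "0 0 -0.015" --pt "0 0 -0.015" --pt "0 0 0" --spin '[0, 0, 0, 0, 0]' --fingers '[1, 1, 1, 1, 1]'

```text
time_s: 3.82
ee_pos: [0.4592, 0.0288, 0.1211]
orientation: [0.779, 0.626, 0.001, 0.001]
ft_force: [-0.4, -1.1, -4.0]
grip_width: 0.194
```

```bash
python3 -c "
from h import *
plan([.4588,.0266,.074],-12.3)
snap('side','s3');crop('s3',240,160,400,310,'s3c')"
```

```text
t 3.83 tcp [0.4592 0.0288 0.1211] yaw -12.42 tilt z [ 0.0032  0.0003 -1.    ] F [-0.4278 -1.0551 -4.0233] T [0.0712 0.1363 0.0095] g 0.194 j [ 0.0626  0.0257 -0.3911  1.1507  0.0001  0.2793]
spin -0.1159201862659387
slide after spin: x -0.0023 y 0.0001 z 0.0471
```

View pics/s3c.png

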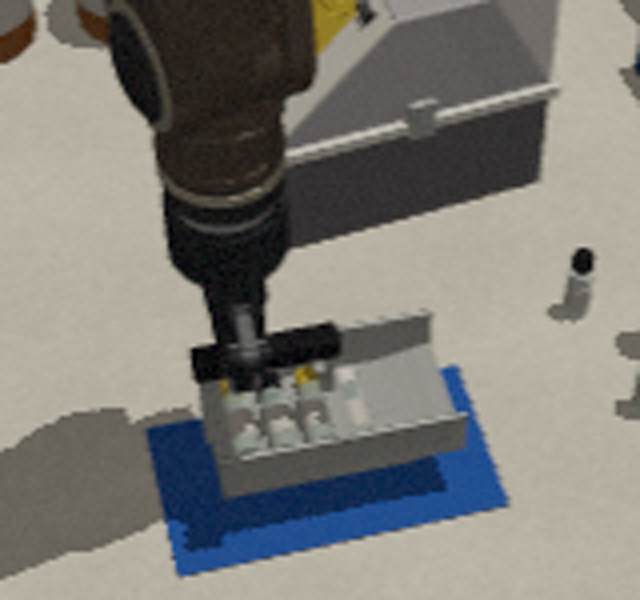

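Lifted level with all four vials in. Now I'll raise it further and carry it to in front of the bin.

>>> drive_tool --pt "0 0 -0.02" --pt "0 0 -0.03" --pt "0 -0.005 -0.03" --pt "0 -0.01 -0.02" --pt "0.01 -0.015 -0.004" --spin '[0, 0, -1, -2, -2]' --fingers '[1, 1, 1, 1, 1]'

```text
time_s: 4.5
ee_pos: [0.4303, 0.0442, 0.2239]
orientation: [0.751, 0.66, 0.001, 0.0]
ft_force: [0.3, 1.0, -4.1]
grip_width: 0.199
```

>>> drive_tool --pt "0.015 -0.015 0" --pt "0.02 -0.015 0" --pt "0.02 -0.01 0" --pt "0.02 -0.01 0" --pt "0.02 -0.01 0" --spin '[-1.9, 0, 0, 0, 0]' --fingers '[1, 1, 1, 1, 1]'

```text
time_s: 5.12
ee_pos: [0.3786, 0.1458, 0.222]
orientation: [0.74, 0.673, -0.001, -0.0]
ft_force: [0.3, -0.4, -3.9]
grip_width: 0.201
```

>>> drive_tool --pt "0.025 0 0" --pt "0.025 0 0" --pt "0.025 0 0" --pt "0.025 0 0" --pt "0.025 0 0" --spin '[0, 0, 0, 0, 0]' --fingers '[1, 1, 1, 1, 1]'

```text
time_s: 5.75
ee_pos: [0.3909, 0.2703, 0.2219]
orientation: [0.74, 0.673, -0.001, -0.0]
ft_force: [0.3, 1.0, -3.9]
grip_width: 0.201
```

```bash
cat >> h.py <<'E'
BO=np.array([.636,.307,0]);BY=-5.5
def binp(x,y,z,o=None,yaw=None):
    a=np.radians(BY if yaw is None else yaw); o=BO if o is None else o
    return o+np.array([x*np.cos(a)-y*np.sin(a),x*np.sin(a)+y*np.cos(a),z])
E
python3 -c "
from h import *
plan(binp(-.245,0,.22),-5.5)
snap('side','s4');snap('top','t4')
for p in [(-.053,0,.119),(.028,0,.2),(-.053,.065,.119),(-.053,-.065,.119),(.028,.065,.2),(.028,-.065,.2),(.038,.1,.21),(.038,-.1,.21),(-.06,.1,.112),(-.06,-.1,.112),(.17,-.1,.21)]: print(p,[np.round(proj(n,binp(*p)),1) for n in('top','side')])
"
```

```text
t 5.75 tcp [0.3909 0.2703 0.2219] yaw -5.45 tilt z [-0.0019 -0.0009 -1.    ] F [ 0.2803  1.0415 -3.8734] T [-0.0357  0.1311  0.0222] g 0.201 j [ 0.6047  0.0336 -0.1608  1.3784  0.0004  0.6998]
spin 0.04891508166462977
slide after spin: x 0.0601 y -0.0045 z 0.0019
(-0.053, 0, 0.119) [array([224.6, 230.8]), array([299.1, 175.4])]
(0.028, 0, 0.2) [array([222.4, 199.5]), array([323.3, 148.9])]
(-0.053, 0.065, 0.119) [array([204.3, 229.8]), array([292.8, 162.5])]
(-0.053, -0.065, 0.119) [array([245. , 231.9]), array([305.8, 188.9])]
(0.028, 0.065, 0.2) [array([201.4, 198.4]), array([316. , 136.4])]
(0.028, -0.065, 0.2) [array([243.5, 200.6]), array([330.9, 162.1])]
(0.038, 0.1, 0.21) [array([189.6, 193.8]), array([315.2, 126.7])]
(0.038, -0.1, 0.21) [array([254.7, 197.1]), array([338.5, 166.1])]
(-0.06, 0.1, 0.112) [array([193.7, 231.8]), array([287.6, 158.1])]
(-0.06, -0.1, 0.112) [array([256., 235.]), array([307.5, 198.8])]
(0.17, -0.1, 0.21) [array([258. , 156.3]), array([380.3, 155.6])]
```

View pics/s4.png

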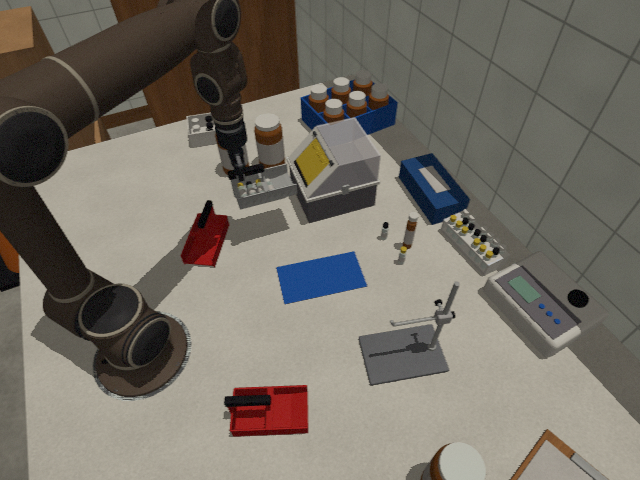

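View pics/t4.png

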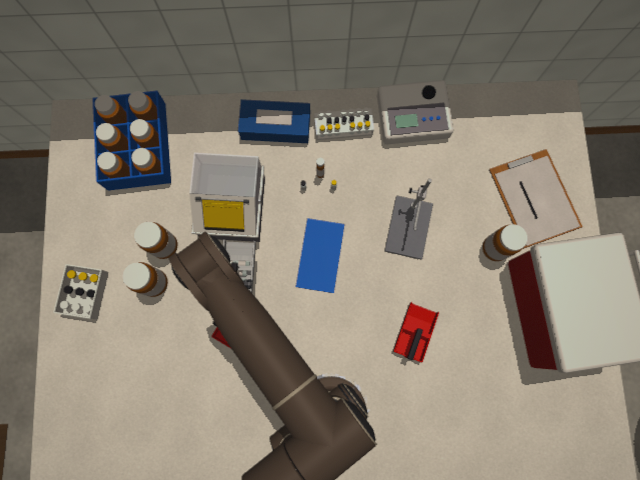

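>>> drive_tool --pt "0.02 0 0.004" --pt "0.02 0 0.008" --pt "0.015 -0.004 0.008" --pt "0.005 0 0" --pt "0 0 0" --spin '[0, 0, 0, 0, 0]' --fingers '[1, 1, 1, 1, 1]'

```text
time_s: 6.48
ee_pos: [0.3938, 0.3295, 0.2032]
orientation: [0.74, 0.672, -0.0, 0.0]
ft_force: [-0.1, -0.4, -3.6]
grip_width: 0.201
```

```bash
python3 -c "
from h import *
plan(binp(-.245,0,.202),-5.5)
snap('side','s5');snap('top','t5')
crop('s5',210,120,350,225,'s5c');crop('t5',180,140,280,310,'t5c')
d=np.load('pics/side0.npy')
d=np.load('pics/top0.npy');print([rp('top',u,v,.185) for u,v in((150,233),(140,275))])
"
```

```text
t 6.47 tcp [0.3938 0.3295 0.2032] yaw -5.49 tilt z [-0.0002 -0.0005 -1.    ] F [-0.1431 -0.4284 -3.6156] T [ 0.0012  0.1784 -0.0221] g 0.201 j [ 0.6969  0.1057 -0.1238  1.3418 -0.0002  0.7927]
spin 0.011431677609417434
slide after spin: x 0.0008 y -0.0018 z 0.0012
[array([0.5715, 0.5291, 0.185 ]), array([0.4431, 0.5568, 0.185 ])]
```

View pics/s5c.png

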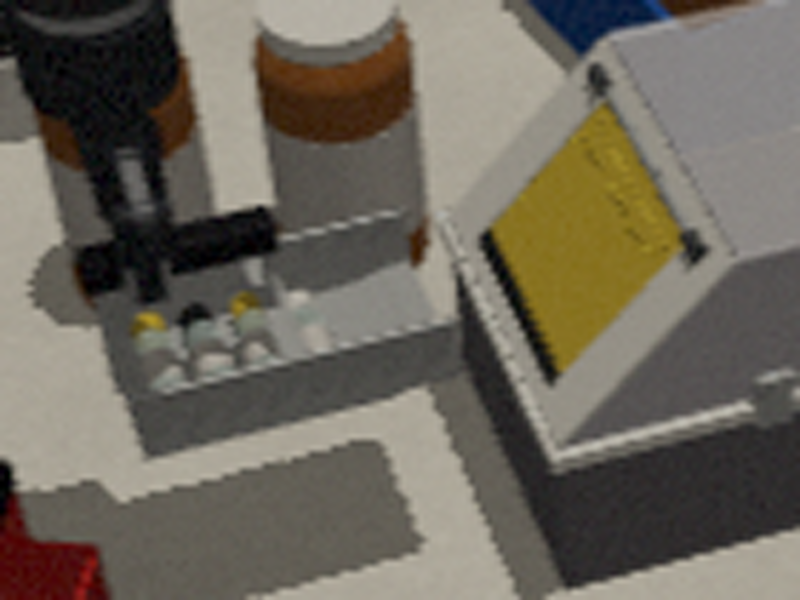

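View pics/t5c.png

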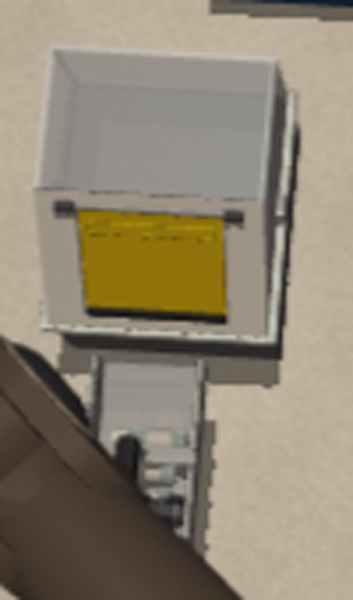

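```bash
python3 -c "
from h import *
s=600/170
a=[rp('top',180+u/s,140+v/s,.173) for u,v in((97,357),(205,363))]
s=800/140
b=[rp('side',210+u/s,120+v/s,.173) for u,v in((400,210),(455,322))]
c,si=np.cos(np.radians(-5.5)),np.sin(np.radians(-5.5))
for p in a+b:
  d=p-BO; print(p,'bin',d@[c,si,0],d@[-si,c,0])
"
```

```text
[0.5408 0.356  0.173 ] bin -0.09948944356610806 0.039616580106206306
[0.5313 0.262  0.173 ] bin -0.09992194842395011 -0.054799044285260536
[0.5429 0.3596 0.173 ] bin -0.0977576158857409 0.04340144688916185
[0.5348 0.2648 0.173 ] bin -0.09669121740960109 -0.05168434849543705
```

>>> drive_tool --pt "0.002 0.01 0" --pt "0.003 0.015 0" --pt "0 0.015 0" --pt "0 0.01 0" --pt "0 0.006 0" --spin '[0, 0, 0, 0, 0]' --fingers '[1, 1, 1, 1, 1]'

```text
time_s: 7.2
ee_pos: [0.451, 0.3287, 0.203]
orientation: [0.741, 0.672, -0.0, -0.0]
ft_force: [-0.2, 0.4, -4.4]
grip_width: 0.197
```

>>> drive_tool --pt "0 0.006 0" --pt "0 0.006 0" --pt "0 0.006 0" --pt "0 0.006 0" --pt "0 0.006 0" --spin '[0, 0, 0, 0, 0]' --fingers '[1, 1, 1, 1, 1]'

```text
time_s: 7.82
ee_pos: [0.4801, 0.3261, 0.2032]
orientation: [0.74, 0.672, -0.0, -0.0]
ft_force: [-2.5, 0.8, -3.6]
grip_width: 0.203
```

```bash
python3 -c "
from h import *
plan(binp(-.145,0.005,.202),-5.5)
snap('side','s6');snap('top','t6')
crop('s6',210,120,350,225,'s6c');crop('t6',180,140,280,310,'t6c')
"
```

```text
t 7.83 tcp [0.4801 0.3261 0.2032] yaw -5.51 tilt z [-0.0005  0.     -1.    ] F [-2.4643  0.7931 -3.5583] T [ 0.0604  0.8804 -0.0376] g 0.203 j [0.5965 0.2326 0.028  1.3666 0.0003 0.6926]
spin -0.008928267412561475
slide after spin: x 0.0009 y 0.012 z 0.0012
```

View pics/s6c.png

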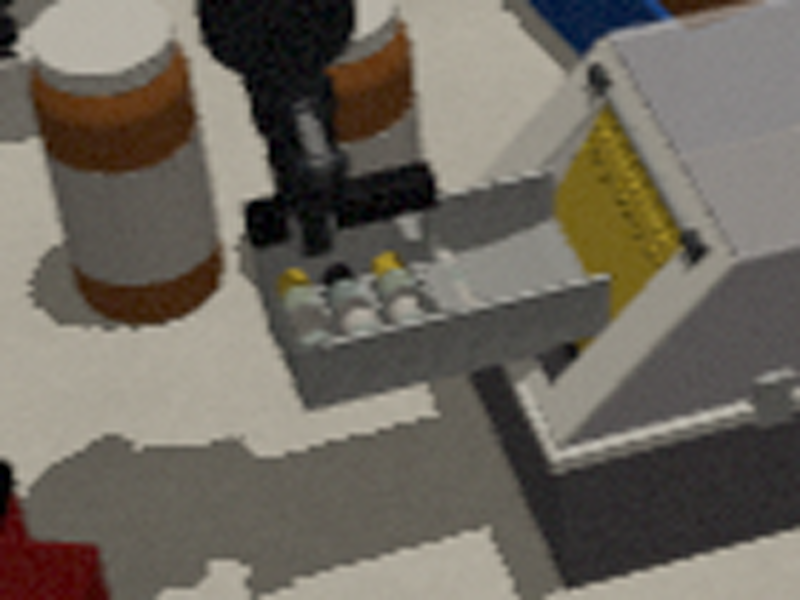

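>>> drive_tool --pt "0 0.006 0" --pt "0 0.006 0" --pt "0 0.006 0" --pt "0 0.006 0" --pt "0 0.006 0" --spin '[0, 0, 0, 0, 0]' --fingers '[1, 1, 1, 1, 1]'

```text
time_s: 8.55
ee_pos: [0.51, 0.3231, 0.203]
orientation: [0.74, 0.672, -0.0, -0.0]
ft_force: [-2.9, -0.2, -4.9]
grip_width: 0.203
```

```bash
python3 -c "
from h import *
plan(binp(-.115,0.005,.202),-5.5)
snap('side','s7')
crop('s7',210,120,350,225,'s7c')
"
```

```text
t 8.55 tcp [0.51   0.3231 0.203 ] yaw -5.52 tilt z [-0.0009 -0.0002 -1.    ] F [-2.8735 -0.1622 -4.8863] T [ 0.1992  1.3929 -0.1351] g 0.203 j [0.5645 0.2782 0.0864 1.3798 0.0003 0.6609]
spin -0.02381133177190442
slide after spin: x 0.001 y 0.0119 z 0.001
```

View pics/s7c.png

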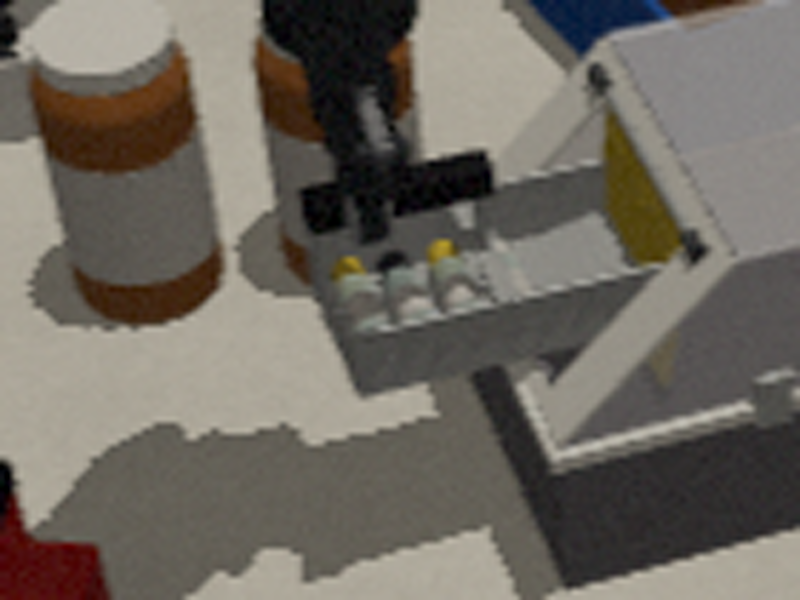

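>>> drive_tool --pt "0 0.005 0" --pt "0 0 0" --pt "0 0 0" --pt "0 0 0" --spin '[0, 0, 0, 0]' --fingers '[1, 1, 1, 1]' --newtons 20

```text
time_s: 9.1
ee_pos: [0.5147, 0.3227, 0.2033]
orientation: [0.74, 0.672, -0.0, 0.0]
ft_force: [-4.4, -0.8, -6.0]
grip_width: 0.199
```

```bash
python3 -c "
from h import *
plan(binp(-.115,0.005,.202),-5.5)
snap('side','s8')
crop('s8',210,120,350,225,'s8c')
"
```

```text
t 9.1 tcp [0.5147 0.3227 0.2033] yaw -5.51 tilt z [-0.0001 -0.0001 -1.    ] F [-4.4223 -0.8112 -6.0494] T [ 0.1029  1.3828 -0.2194] g 0.199 j [ 0.56    0.2848  0.0959  1.382  -0.      0.6563]
spin -0.01382755099668298
slide after spin: x 0.001 y 0.0073 z 0.0013
```

View pics/s8c.png

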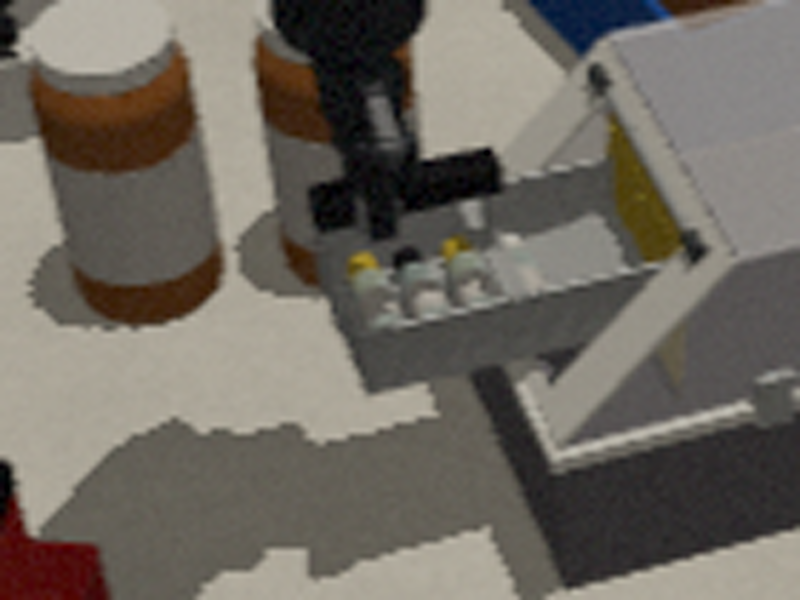

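>>> drive_tool --pt "0 0.004 0" --pt "0 0.004 0" --pt "0 0.004 0" --pt "0 0 0" --spin '[0, 0, 0, 0]' --fingers '[1, 1, 1, 1]' --newtons 20

```text
time_s: 9.65
ee_pos: [0.526, 0.3217, 0.2032]
orientation: [0.74, 0.672, -0.001, -0.001]
ft_force: [-8.5, -0.0, -3.4]
grip_width: 0.197
```

```bash
python3 -c "
from h import *
plan(binp(-.115,0.005,.202),-5.5)
snap('side','s9')
crop('s9',210,120,350,225,'s9c')
"
```

```text
t 9.65 tcp [0.526  0.3217 0.2032] yaw -5.51 tilt z [-0.0022  0.0004 -1.    ] F [-8.5236 -0.0259 -3.409 ] T [ 0.156   2.1565 -0.2383] g 0.197 j [0.5482 0.304  0.1213 1.3898 0.0015 0.6443]
spin -0.010312794051685614
slide after spin: x 0.0009 y -0.0041 z 0.0012
```

View pics/s9c.png

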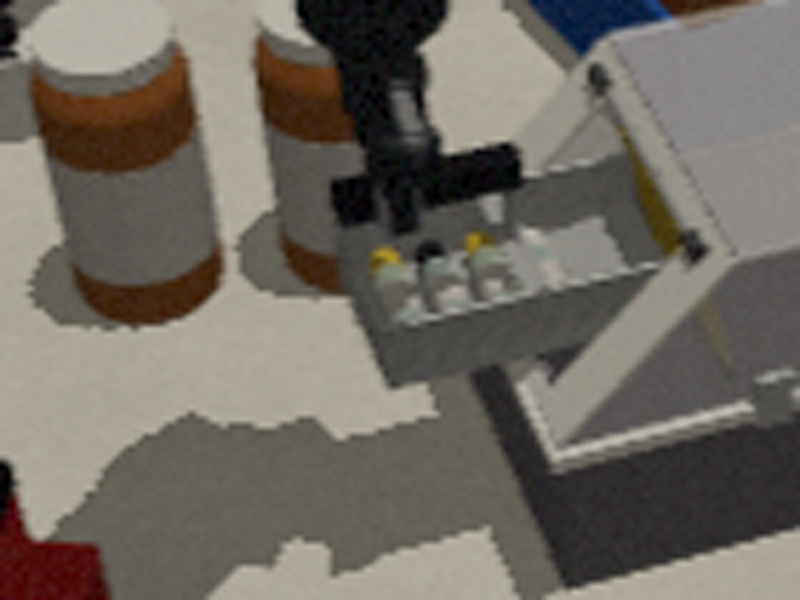

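>>> drive_tool --pt "0 0.003 0.002" --pt "0 0.003 0.002" --pt "0 0.003 0" --pt "0 0 -0.002" --pt "0 0 -0.002" --spin '[0, 0, 0, 0, 0]' --fingers '[1, 1, 1, 1, 1]'

```text
time_s: 10.32
ee_pos: [0.5347, 0.3207, 0.2032]
orientation: [0.74, 0.672, -0.001, -0.001]
ft_force: [-7.6, -0.1, -4.5]
grip_width: 0.202
```

```bash
python3 -c "
from h import *
plan(binp(-.115,0.005,.202),-5.5)
snap('side','s10')
crop('s10',210,120,350,225,'s10c')
"
```

```text
t 10.32 tcp [0.5347 0.3207 0.2032] yaw -5.5 tilt z [-0.0024 -0.0001 -1.    ] F [-7.5508 -0.1217 -4.5079] T [ 0.0736  2.2029 -0.2678] g 0.202 j [0.5397 0.3181 0.1403 1.3951 0.0012 0.6356]
spin 3.829027485835468e-05
slide after spin: x 0.0011 y -0.0129 z 0.0012
```

View pics/s10c.png

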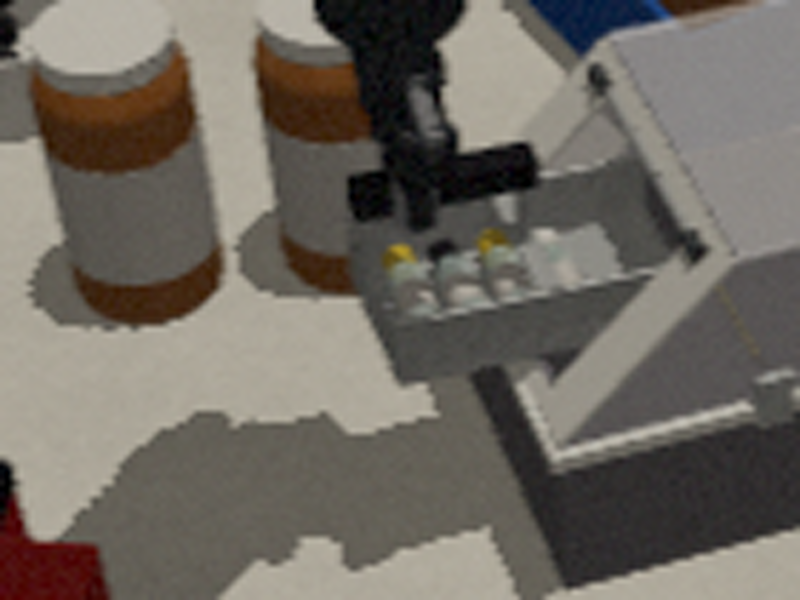

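>>> drive_tool --pt "0 0 -0.002" --pt "0 0 -0.002" --pt "0 0 -0.002" --spin '[0, 0, 0]' --fingers '[1, 1, 1]'

```text
time_s: 10.75
ee_pos: [0.5349, 0.3208, 0.2093]
orientation: [0.74, 0.672, -0.001, -0.001]
ft_force: [-8.2, -0.1, -4.4]
grip_width: 0.198
```

```bash
python3 -c "
from h import *
plan(binp(-.115,0.005,.202),-5.5)
snap('side','s11')
crop('s11',210,120,350,225,'s11c')
"
```

```text
t 10.75 tcp [0.5349 0.3208 0.2093] yaw -5.49 tilt z [-0.0019  0.     -1.    ] F [-8.204  -0.0756 -4.4087] T [ 0.0452  2.1081 -0.1818] g 0.198 j [0.5397 0.318  0.1536 1.408  0.001  0.6355]
spin 0.00950856531113864
slide after spin: x 0.001 y -0.013 z 0.0073
```

View pics/s11c.png

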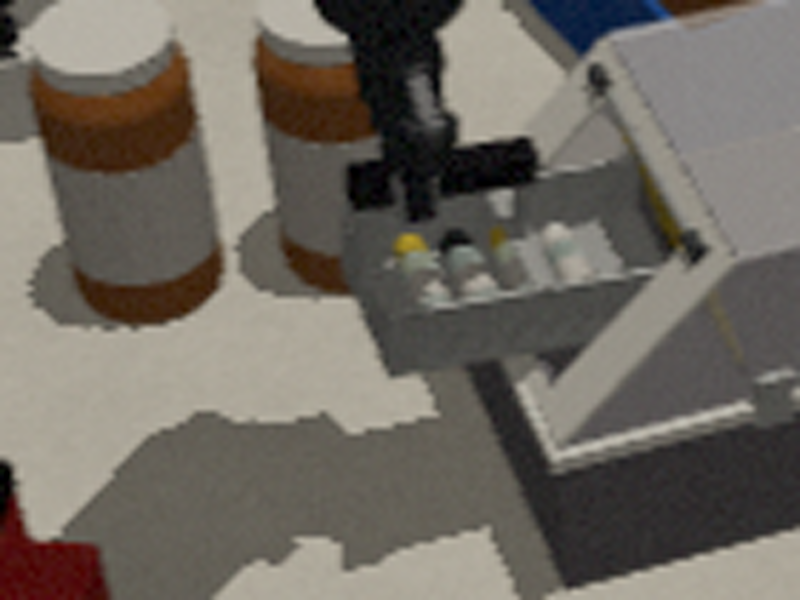

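Raising does pivot the pan nose-down in the grip: the vials have rolled forward (crop 410–560, 240), and the force is modest. I'll continue.

>>> drive_tool --pt "0 0.001 -0.003" --pt "0 0.001 -0.003" --pt "0 0.001 -0.003" --pt "0 0.001 -0.003" --spin '[0, 0, 0, 0]' --fingers '[1, 1, 1, 1]'

```text
time_s: 11.3
ee_pos: [0.5391, 0.3203, 0.2215]
orientation: [0.74, 0.672, -0.001, -0.0]
ft_force: [-7.6, 0.6, -3.5]
grip_width: 0.203
```

```bash
python3 -c "
from h import *
plan(binp(-.115,0.005,.202),-5.5)
snap('side','s12')
crop('s12',210,120,350,225,'s12c')
"
```

```text
t 11.3 tcp [0.5391 0.3203 0.2215] yaw -5.5 tilt z [-0.0014  0.     -1.    ] F [-7.5812  0.6243 -3.4867] T [ 0.1285  2.1061 -0.1295] g 0.203 j [0.5358 0.325  0.1898 1.4368 0.0007 0.6318]
spin -0.0004060838944122125
slide after spin: x 0.0011 y -0.0173 z 0.0195
```

View pics/s12c.png

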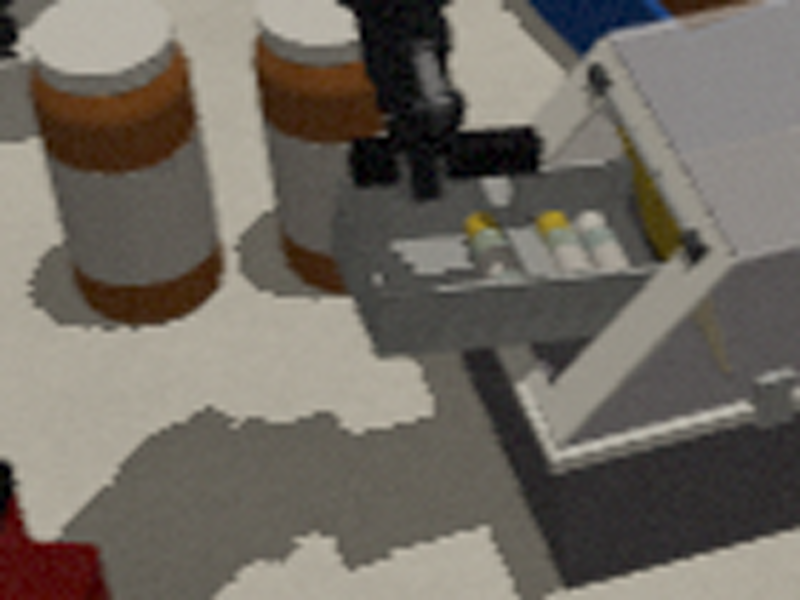

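>>> drive_tool --pt "0 0.001 -0.004" --pt "0 0.001 -0.004" --pt "0 0.001 -0.004" --pt "0 0.001 -0.004" --spin '[0, 0, 0, 0]' --fingers '[1, 1, 1, 1]'

```text
time_s: 11.85
ee_pos: [0.5434, 0.3198, 0.2377]
orientation: [0.74, 0.672, -0.0, -0.0]
ft_force: [-5.5, 0.2, -2.8]
grip_width: 0.2
```

```bash
python3 -c "
from h import *
plan(binp(-.115,0.005,.202),-5.5)
snap('side','s13')
crop('s13',210,120,350,225,'s13c')
"
```

```text
t 11.85 tcp [0.5434 0.3198 0.2377] yaw -5.51 tilt z [-0.0006 -0.0002 -1.    ] F [-5.4543  0.168  -2.8031] T [-0.1032  1.6684 -0.1991] g 0.2 j [0.5319 0.3335 0.2367 1.4747 0.0002 0.628 ]
spin -0.009262560770277872
slide after spin: x 0.0011 y -0.0216 z 0.0357
```

View pics/s13c.png

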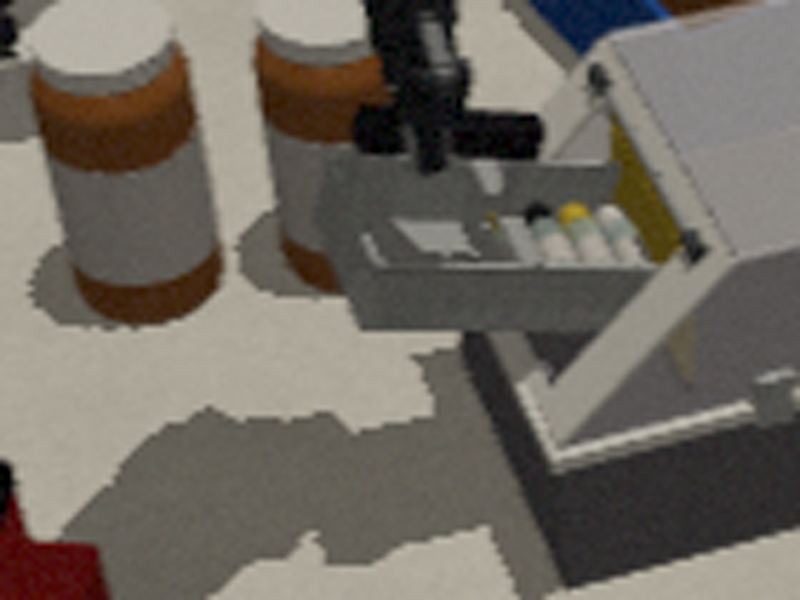

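>>> drive_tool --pt "0 0.003 -0.003" --pt "0 0.003 -0.003" --pt "0 0.003 -0.003" --pt "0 0.003 -0.003" --spin '[0, 0, 0, 0]' --fingers '[1, 1, 1, 1]'

```text
time_s: 12.4
ee_pos: [0.5554, 0.3186, 0.2498]
orientation: [0.74, 0.672, -0.0, -0.0]
ft_force: [-5.9, -0.2, -3.0]
grip_width: 0.199
```

```bash
python3 -c "
from h import *
plan(binp(-.115,0.005,.202),-5.5)
snap('side','s14')
crop('s14',210,120,350,225,'s14c')
"
```

```text
t 12.4 tcp [0.5554 0.3186 0.2498] yaw -5.51 tilt z [-0.0004 -0.0002 -1.    ] F [-5.861  -0.1633 -3.0107] T [-0.1612  1.9418 -0.243 ] g 0.199 j [0.5208 0.356  0.2947 1.51   0.0001 0.617 ]
spin -0.01023915171290568
slide after spin: x 0.0012 y -0.0337 z 0.0478
```

View pics/s14c.png

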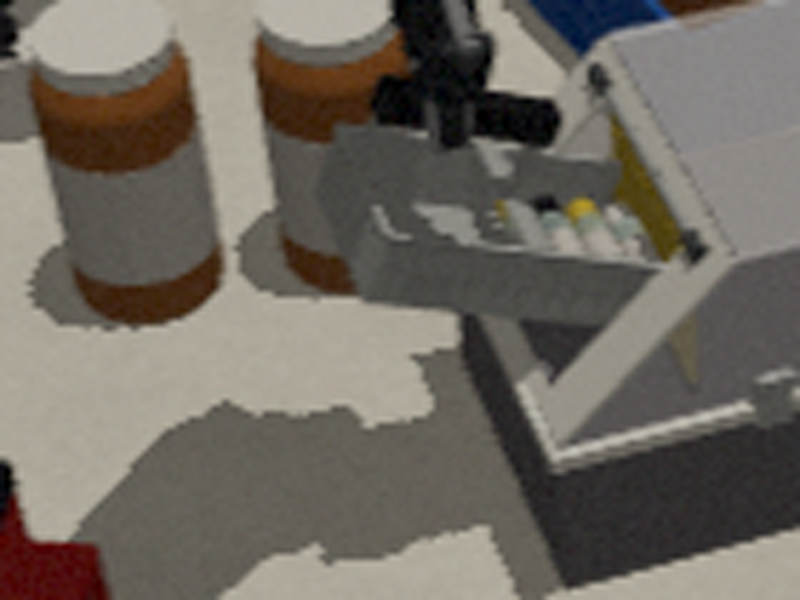

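>>> drive_tool --pt "0 0 0" --pt "0 0.005 0" --pt "0 0.005 0" --pt "0 0.005 0" --pt "0 0.005 0" --spin '[0, 0, 0, 0, 0]' --fingers '[1, 1, 1, 1, 1]' --newtons 60

```text
time_s: 13.08
ee_pos: [0.5752, 0.317, 0.25]
orientation: [0.74, 0.672, 0.0, -0.0]
ft_force: [-7.7, 1.9, -1.3]
grip_width: 0.198
```

```bash
python3 -c "
from h import *
plan(binp(-.115,0.005,.202),-5.5)
snap('side','s15')
crop('s15',210,120,350,225,'s15c')
"
```

```text
t 13.07 tcp [0.5752 0.317  0.25  ] yaw -5.49 tilt z [-0.0004  0.0005 -1.    ] F [-7.6674  1.888  -1.2538] T [ 0.1347  2.0076 -0.1086] g 0.198 j [0.5033 0.3907 0.3446 1.5248 0.0007 0.5992]
spin 0.00664676920406837
slide after spin: x 0.0009 y -0.0536 z 0.048
```

View pics/s15c.png

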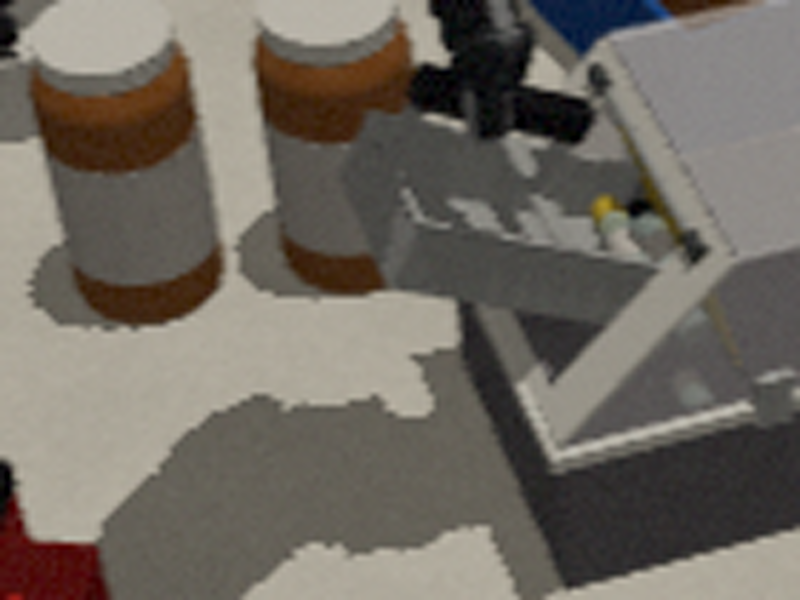

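The first two vials are dropping in (faint shapes at crop (690,350)), and two more are on the ramp at (615,215). I'll hold, then look.

>>> drive_tool --pt "0 0 0" --pt "0 0 0" --pt "0 0 0" --spin '[0, 0, 0]' --fingers '[1, 1, 1]'

```text
time_s: 13.5
ee_pos: [0.5756, 0.317, 0.2494]
orientation: [0.74, 0.672, 0.0, -0.0]
ft_force: [-4.9, 1.1, -2.8]
grip_width: 0.198
```

```bash
python3 -c "
from h import *
plan(binp(-.115,0.005,.202),-5.5)
snap('side','s16');snap('top','t16')
crop('s16',260,120,400,225,'s16c');crop('t16',180,140,280,250,'t16c')
"
```

```text
t 13.5 tcp [0.5756 0.317  0.2494] yaw -5.5 tilt z [ 0.0002  0.0004 -1.    ] F [-4.885   1.1455 -2.8297] T [ 0.3389  1.5117 -0.0314] g 0.198 j [0.5034 0.3908 0.3436 1.5232 0.0002 0.5994]
spin -0.0022726631585943124
slide after spin: x 0.0008 y -0.0539 z 0.0474
```

View pics/s16c.png

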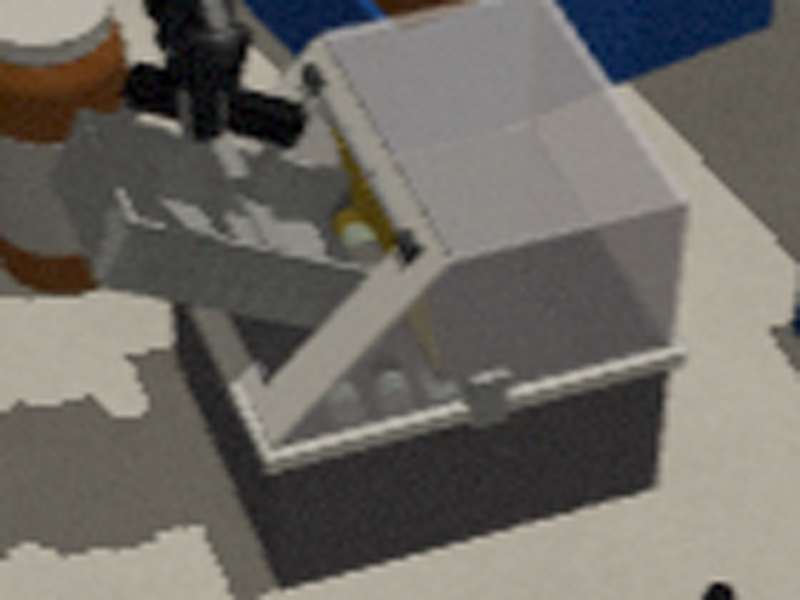

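View pics/t16c.png

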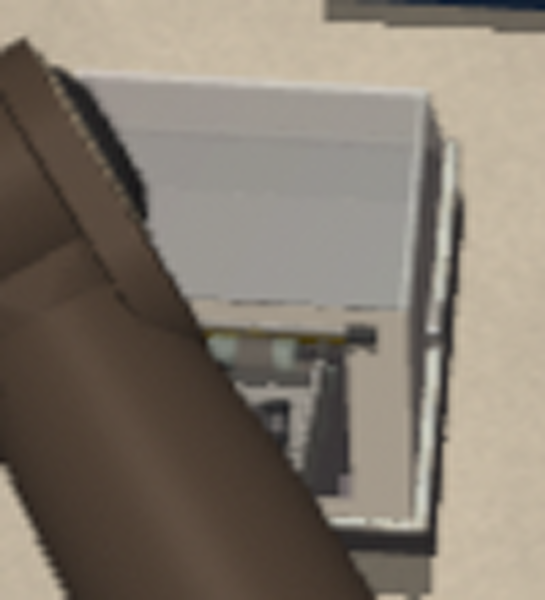

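Three vials are in the tub (crop 340–440, 385). One yellow-capped vial is caught at the lip by the flap (350,230), so I'll go a little deeper.

>>> drive_tool --pt "0 0.004 0" --pt "0 0.004 0" --pt "0 0.003 0" --pt "0 0 0" --spin '[0, 0, 0, 0]' --fingers '[1, 1, 1, 1]'

```text
time_s: 14.1
ee_pos: [0.5863, 0.3158, 0.2493]
orientation: [0.74, 0.672, -0.0, -0.0]
ft_force: [-5.5, 0.3, -2.5]
grip_width: 0.201
```

```bash
python3 -c "
from h import *
plan(binp(-.115,0.005,.202),-5.5)
snap('side','s17')
crop('s17',260,120,400,225,'s17c')
"
```

```text
t 14.1 tcp [0.5863 0.3158 0.2493] yaw -5.52 tilt z [-0.0005  0.     -1.    ] F [-5.4959  0.2689 -2.4576] T [ 0.3449  1.8194 -0.0751] g 0.201 j [0.4939 0.4108 0.3724 1.5329 0.0003 0.5902]
spin -0.021278283198182812
slide after spin: x 0.001 y -0.0647 z 0.0473
```

View pics/s17c.png

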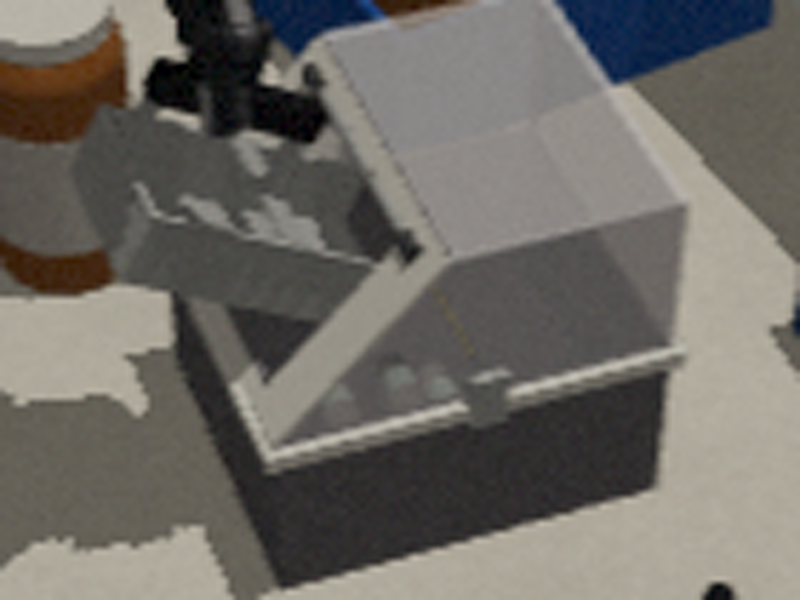

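>>> drive_tool --pt "0 -0.008 0" --pt "0 -0.01 0" --pt "0 -0.01 0" --pt "0 -0.01 -0.002" --pt "0 -0.01 -0.004" --spin '[0, 0, 0, 0, 0]' --fingers '[1, 1, 1, 1, 1]'

```text
time_s: 14.78
ee_pos: [0.5389, 0.3205, 0.2565]
orientation: [0.74, 0.672, 0.001, 0.001]
ft_force: [0.8, -0.4, -1.5]
grip_width: 0.198
```

>>> drive_tool --pt "0 -0.01 -0.006" --pt "0 -0.01 -0.006" --pt "0 -0.01 -0.006" --pt "0 -0.01 -0.004" --pt "0 -0.01 0" --spin '[0, 0, 0, 0, 0]' --fingers '[1, 1, 1, 1, 1]'

```text
time_s: 15.4
ee_pos: [0.4885, 0.3253, 0.2775]
orientation: [0.74, 0.672, 0.0, 0.0]
ft_force: [-0.2, -0.1, -3.6]
grip_width: 0.203
```

>>> drive_tool --pt "0 -0.015 0" --pt "0 -0.02 0" --pt "0 -0.025 0" --pt "0 -0.025 0" --pt "0 -0.01 0" --spin '[0, 0, 0, 0, 0]' --fingers '[1, 1, 1, 1, 1]'

```text
time_s: 16.02
ee_pos: [0.3928, 0.3343, 0.2774]
orientation: [0.74, 0.673, 0.0, -0.0]
ft_force: [-0.2, -0.7, -3.0]
grip_width: 0.198
```

```bash
python3 -c "
from h import *
plan(binp(-.245,0.005,.25),-5.5)
snap('side','s18');snap('top','t18')
crop('s18',210,100,390,225,'s18c');crop('t18',180,140,280,280,'t18c')
"
```

```text
t 16.02 tcp [0.3928 0.3343 0.2774] yaw -5.45 tilt z [ 0.      0.0001 -1.    ] F [-0.1876 -0.7418 -3.0279] T [0.0515 0.0083 0.0537] g 0.198 j [0.7051 0.1134 0.0472 1.5045 0.     0.8002]
spin 0.04767220330140276
slide after spin: x 0.0011 y -0.0003 z 0.0274
```

View pics/s18c.png

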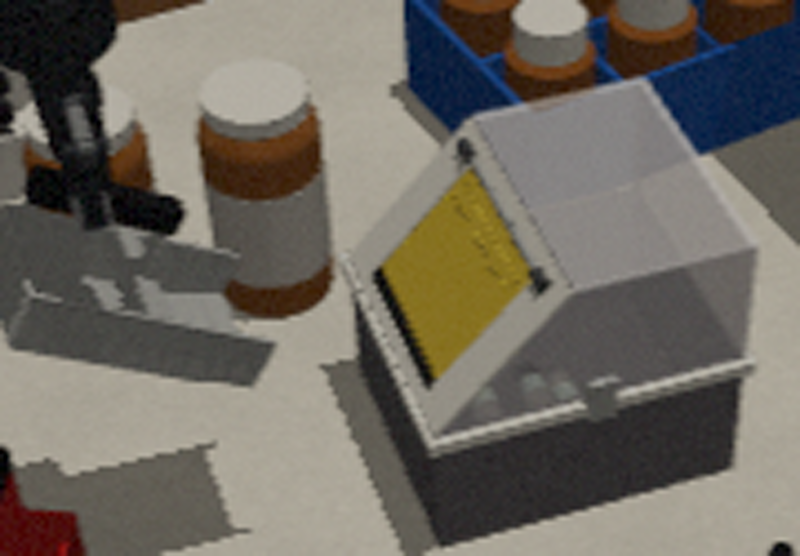

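View pics/t18c.png

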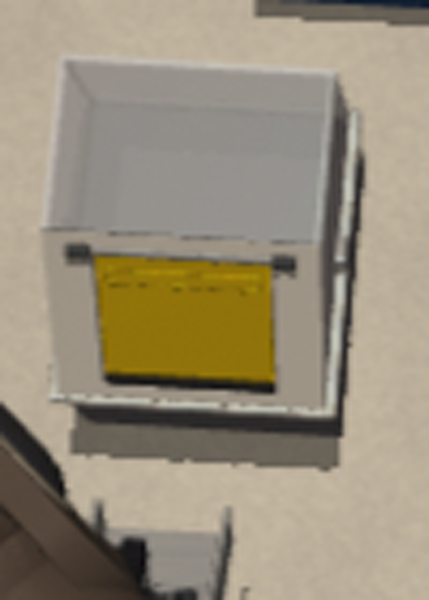

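Pan is empty and the flap is shut (no yellow displaced). Three vials show through the hood and the fourth must be behind them; I'll recheck at the end. Next I'll carry the pan back over the mat to level it by pressing its nose down on the mat.

>>> drive_tool --pt "-0.025 0 0" --pt "-0.04 0 0" --pt "-0.04 0 0" --pt "-0.045 0 0" --pt "-0.045 0.01 0" --spin '[0, 0, 0, 0, 0]' --fingers '[1, 1, 1, 1, 1]'

```text
time_s: 16.75
ee_pos: [0.3858, 0.1378, 0.2774]
orientation: [0.74, 0.672, 0.0, 0.0]
ft_force: [1.2, 0.3, -3.4]
grip_width: 0.203
```

>>> drive_tool --pt "-0.045 0.03 0" --pt "-0.04 0.04 0.02" --pt "-0.02 0.015 0.03" --pt "0 0 0.02" --pt "0 0 0" --spin '[0, 2, 2, 2, 0]' --fingers '[1, 1, 1, 1, 1]'

```text
time_s: 17.38
ee_pos: [0.4589, 0.0253, 0.2056]
orientation: [0.775, 0.632, -0.001, -0.001]
ft_force: [-1.3, -0.7, -1.4]
grip_width: 0.201
```

```bash
python3 -c "
from h import *
plan([.455,.0295,.18],-12.3)
snap('side','s19')
crop('s19',200,120,420,320,'s19c')
for n in('s18','s19'):pass
"
```

```text
t 17.38 tcp [0.4589 0.0253 0.2056] yaw -11.58 tilt z [-0.0034 -0.0004 -1.    ] F [-1.3444 -0.6946 -1.4303] T [0.03   0.0226 0.0211] g 0.201 j [ 0.0553  0.0065 -0.224   1.3437 -0.0002  0.2574]
spin 0.7191000324667023
slide after spin: x 0.0033 y -0.0047 z 0.0256
```

View pics/s19c.png

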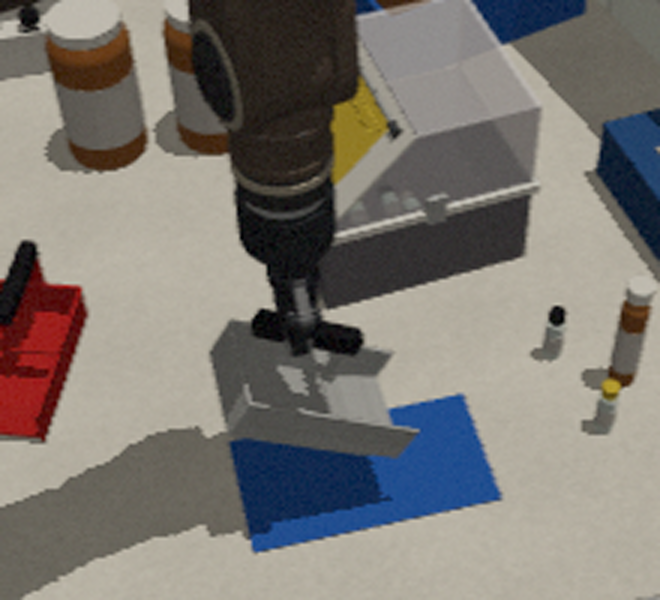

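The pan is empty and nose-down about 28°, above the mat. I'll lower it so the lip touches, then level it with a light grip.

>>> drive_tool --pt "0 0 0.02" --pt "0 0 0.025" --pt "0 0 0.02" --pt "0 0 0.008" --pt "0 0 0.008" --spin '[0, 0, 0, 0, 0]' --fingers '[1, 1, 1, 1, 1]' --newtons 20

```text
time_s: 18.05
ee_pos: [0.4589, 0.0269, 0.1307]
orientation: [0.774, 0.633, 0.001, -0.0]
ft_force: [-31.2, 3.4, 64.0]
grip_width: 0.199
```

>>> drive_tool --pt "0 0 0.007" --pt "0 0 0.007" --pt "0 0 0.007" --pt "0 0 0.007" --pt "0 0 0.007" --spin '[0, 0, 0, 0, 0]' --fingers '[1, 1, 1, 1, 1]'

```text
time_s: 18.68
ee_pos: [0.4538, 0.0283, 0.1012]
orientation: [0.774, 0.633, 0.001, -0.003]
ft_force: [-55.0, 6.3, 95.5]
grip_width: 0.2
```

```bash
python3 -c "
from h import *
plan([.455,.0295,.074],-12.3)
snap('side','s20')
crop('s20',200,120,420,320,'s20c')
"
```

```text
t 18.68 tcp [0.4538 0.0283 0.1012] yaw -11.42 tilt z [-0.0029  0.0054 -1.    ] F [-55.0076   6.3213  95.453 ] T [ 1.0555 11.6137 -0.2042] g 0.2 j [ 0.0587  0.0305 -0.4312  1.1117  0.0056  0.258 ]
spin 0.8800284650489303
slide after spin: x 0.0014 y 0.0009 z 0.0272
```

View pics/s20c.png

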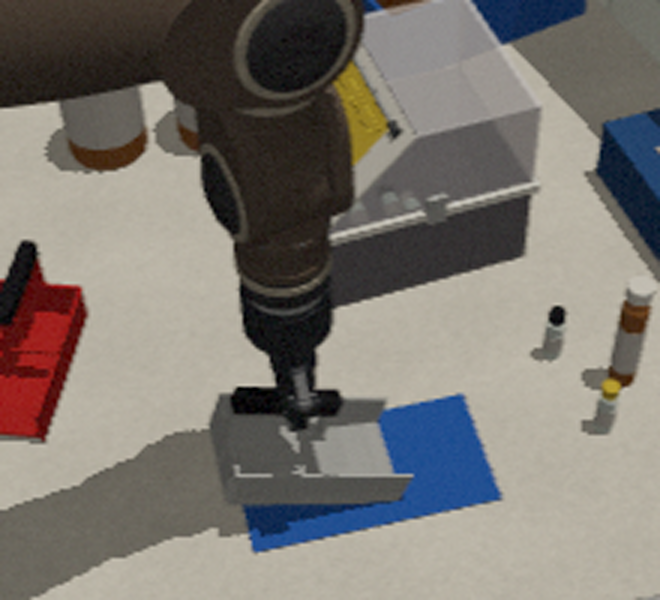

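Force is too high (110 N), so I'm backing off at once.

>>> drive_tool --pt "0 0 -0.01" --pt "0 0 -0.01" --spin '[0, 0]' --fingers '[1, 1]'

```text
time_s: 18.98
ee_pos: [0.4604, 0.0264, 0.1132]
orientation: [0.774, 0.633, 0.001, 0.001]
ft_force: [0.2, 0.0, -2.6]
grip_width: 0.199
```

```bash
python3 -c "
from h import *
plan([.455,.0295,.074],-12.3)
snap('side','s21')
crop('s21',240,220,380,320,'s21c')
"
```

```text
t 18.98 tcp [0.4604 0.0264 0.1132] yaw -11.48 tilt z [ 0.0033  0.     -1.    ] F [ 0.2068  0.0409 -2.5648] T [-0.0369 -0.0191  0.0664] g 0.199 j [ 0.0573  0.0315 -0.403   1.133  -0.0001  0.2577]
spin 0.8168618801013174
slide after spin: x 0.0019 y -0.006 z 0.0392
```

View pics/s21c.png

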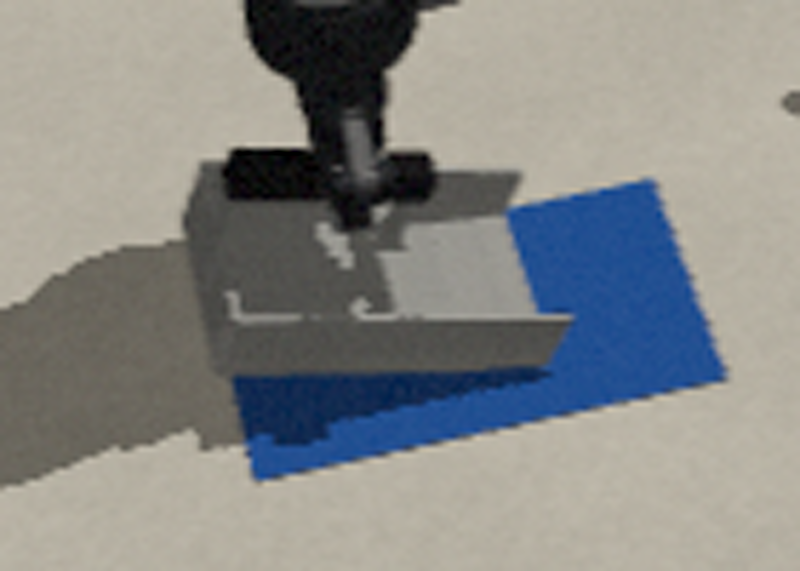

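The bar slid in the grip: the grip is now near pan x = -30, with the nose about 12° down. I'll lower the nose to touch, release so the pan settles flat, and regrasp.

>>> drive_tool --pt "0 0 0.005" --pt "0 0 0.003" --pt "0 0 0.002" --spin '[0, 0, 0]' --fingers '[1, 1, 1]'

```text
time_s: 19.4
ee_pos: [0.4587, 0.0262, 0.1014]
orientation: [0.775, 0.633, -0.001, -0.001]
ft_force: [-9.7, 0.5, 16.1]
grip_width: 0.2
```

```bash
python3 -c "
from h import *
plan([.455,.0295,.074],-12.3)
snap('side','s22')
crop('s22',240,220,380,320,'s22c')
"
```

```text
t 19.4 tcp [0.4587 0.0262 0.1014] yaw -11.52 tilt z [-0.0016  0.0002 -1.    ] F [-9.671   0.5469 16.1477] T [0.0743 1.4882 0.0034] g 0.2 j [ 0.0569  0.0384 -0.4225  1.1114  0.0003  0.258 ]
spin 0.7794137515131894
slide after spin: x 0.0024 y -0.0043 z 0.0274
```

View pics/s22c.png

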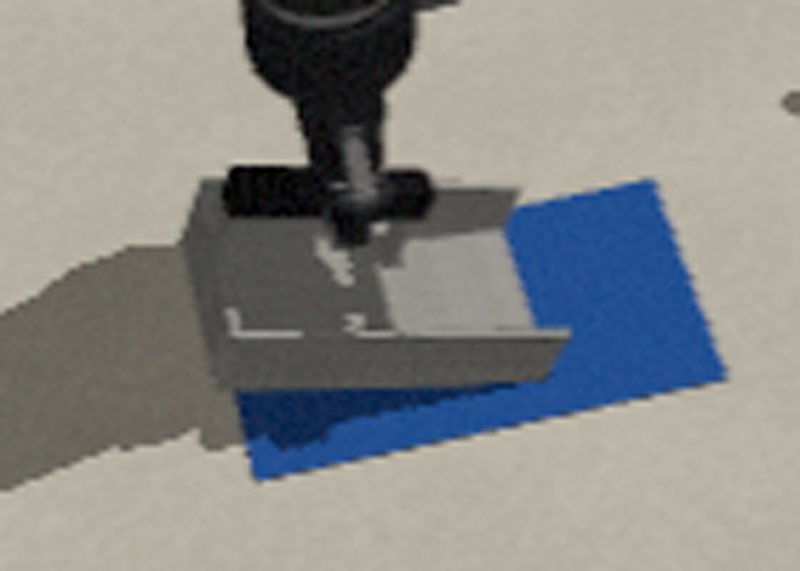

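>>> drive_tool --pt "0 0 -0.002" --pt "0 0 0" --pt "0 0 0" --pt "0 0 0" --pt "0 0 0" --spin '[0, 0, 0, 0, 0]' --fingers '[0.55, 0.4, 0.0, -0.5, -1]'

```text
time_s: 20.08
ee_pos: [0.4594, 0.0262, 0.1032]
orientation: [0.774, 0.633, -0.0, -0.0]
ft_force: [-0.4, 0.3, -1.0]
grip_width: 0.905
```

>>> drive_tool --pt "0 0 -0.03" --pt "0 0 -0.04" --pt "0 0 -0.04" --spin '[0, 0, 0]' --fingers '[-1, -1, -1]'

```text
time_s: 20.45
ee_pos: [0.4592, 0.0261, 0.2144]
orientation: [0.774, 0.633, -0.0, -0.0]
ft_force: [0.3, -0.1, -0.0]
grip_width: 0.998
```

```bash
python3 -c "
from h import *
plan([.455,.0295,.074],-12.3)
snap('side','s23');snap('top','t23')
crop('s23',240,220,380,320,'s23c');crop('t23',280,205,360,305,'t23c')
d=np.load('pics/side0.npy')
"
```

```text
t 20.45 tcp [0.4592 0.0261 0.2144] yaw -11.52 tilt z [-0.0003 -0.     -1.    ] F [ 0.3071 -0.078  -0.003 ] T [ 0.0221 -0.0692 -0.0114] g 0.998 j [ 0.0569  0.0037 -0.2078  1.3596 -0.      0.2579]
spin 0.7812892145704087
slide after spin: x 0.0024 y -0.0048 z 0.1404
```

View pics/s23c.png

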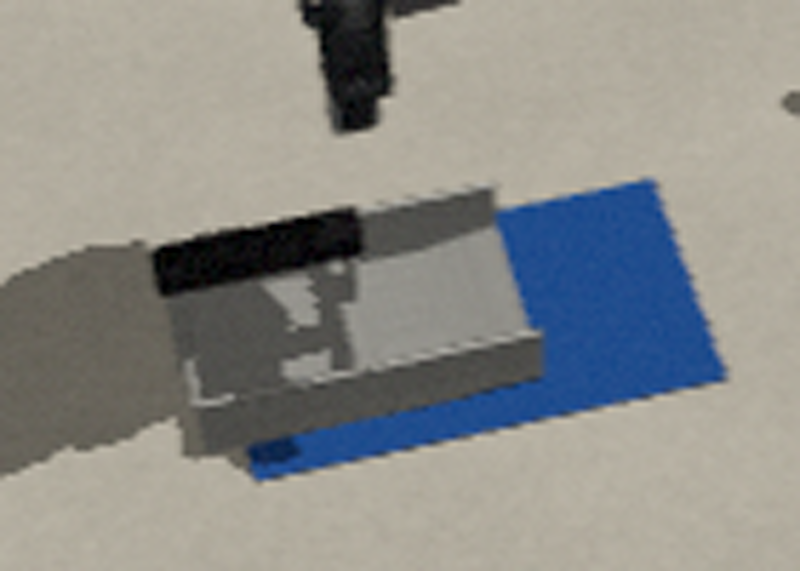

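View pics/t23c.png

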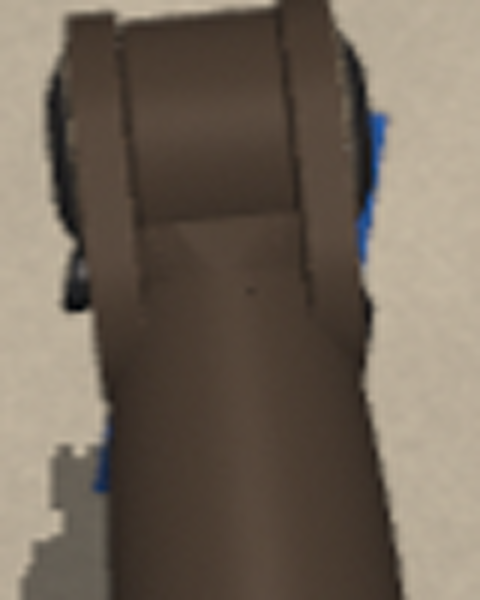

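```bash
python3 -c "
from h import *
a=rp('side',289.3,259.0,.103);b=rp('side',324.2,253.3,.103)
c=rp('side',267.1,263.8,.103);d=rp('side',302.7,256.4,.103)
print(c-a,d-b,np.degrees(np.arctan2(*(d-c)[1::-1])),np.degrees(np.arctan2(*(b-a)[1::-1])))
# pan front corners compare: side0 crop c2 scale 6.667 front near corner (605,262), far (548,97)
for p,q in (((265+605/6.667,235+262/6.667),(240+541/5.714,220+333/5.714)),((265+548/6.667,235+97/6.667),(240+493/5.714,220+187/5.714)),((265+212/6.667,235+337/6.667),(240+193/5.714,220+405/5.714))):
  A=rp('side',*p,.045);B=rp('side',*q,.045);print(A,B,B-A)
D=np.load('pics/side0.npy')
dn=np.load('pics/s23.npy');P=cloud('side',dn);im=cv2.imread('pics/s23.png')
m=(P[...,2]>.09)&(P[...,2]<.115)&(im.max(-1)<60);m[:,:262]=0;m[:,306:]=0;m[:252]=0;m[275:]=0
q=P[m];print(len(q),q.min(0),q.max(0),cv2.minAreaRect((q[:,:2]*1000).astype(np.float32)))
"
```

```text
[-0.0596  0.0113  0.    ] [-0.0569  0.016   0.    ] -11.313269308734704 -14.407282009908442
[ 0.5907 -0.0526  0.045 ] [ 0.5321 -0.0388  0.045 ] [-0.0586  0.0137  0.    ]
[0.6101 0.0353 0.045 ] [0.5504 0.0516 0.045 ] [-0.0597  0.0162  0.    ]
[ 0.4284 -0.0149  0.045 ] [ 0.3656 -0.0033  0.045 ] [-0.0629  0.0116  0.    ]
274 [0.3677 0.0147 0.0901] [0.464  0.0519 0.1077] ((416.8229675292969, 32.88167190551758), (21.825637817382812, 98.09274291992188), 78.37467193603516)
```

```bash
python3 -c "
from h import *
plan([.398,.0393,.0745],-11.5)"
```

```text
t 20.55 tcp [0.4614 0.0263 0.2176] yaw -11.51 tilt z [ 0.007   0.0004 -1.    ] F [ 0.1908  0.0386 -0.3289] T [ 0.0114 -0.0053  0.04  ] g 0.998 j [ 0.0569  0.0016 -0.2029  1.3594  0.      0.2579]
spin -0.013844860345622934
slide after spin: x 0.0001 y -0.0647 z 0.1431
```

>>> drive_tool --pt "0 -0.03 0" --pt "0 -0.033 0.02" --pt "0 0 0.03" --pt "0 0 0.04" --pt "0 0 0.02" --spin '[0, 0, 0, 0, 0]' --fingers '[-1, -1, -1, -1, -1]'

```text
time_s: 21.18
ee_pos: [0.396, 0.0387, 0.1007]
orientation: [0.774, 0.633, -0.001, -0.001]
ft_force: [-0.4, 0.1, 0.3]
grip_width: 1.002
```

```bash
python3 -c "
from h import *
plan([.398,.0393,.0745],-11.5)
snap('side','s24');crop('s24',220,200,380,320,'s24c')"
```

```text
t 21.18 tcp [0.396  0.0387 0.1007] yaw -11.51 tilt z [-0.0029 -0.0003 -1.    ] F [-0.4322  0.1433  0.2535] T [ 0.04   -0.0017  0.0512] g 1.002 j [ 0.0973 -0.0767 -0.5366  1.1137 -0.      0.2982]
spin -0.01033617578552537
slide after spin: x 0.001 y 0.0018 z 0.0262
```

View pics/s24c.png

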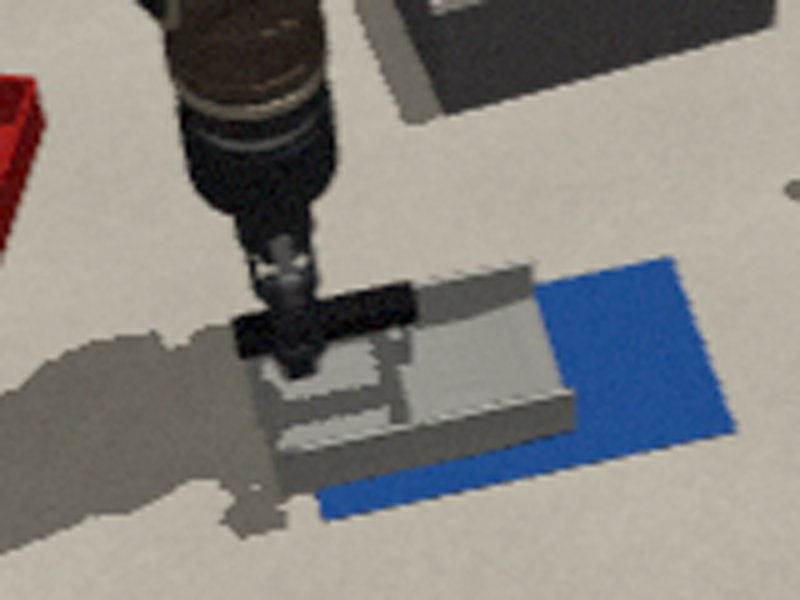

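The fingers straddle the rear part of the bar (crop (295,330)). I'll descend the remaining 26 mm and close.

>>> drive_tool --pt "0.001 0.001 0.016" --pt "0 0 0.01" --pt "0 0 0" --pt "0 0 0" --pt "0 0 0" --spin '[0, 0, 0, 0, 0]' --fingers '[-1, -1, 0, 0.5, 0.8]' --newtons 60

```text
time_s: 21.85
ee_pos: [0.3992, 0.0396, 0.0779]
orientation: [0.774, 0.633, 0.0, 0.0]
ft_force: [0.4, 0.8, -0.1]
grip_width: 0.38
```

>>> drive_tool --pt "0 0 0" --pt "0 0 0" --pt "0 0 0" --spin '[0, 0, 0]' --fingers '[1, 1, 1]' --newtons 100

```text
time_s: 22.22
ee_pos: [0.3991, 0.0393, 0.0778]
orientation: [0.775, 0.632, 0.0, 0.0]
ft_force: [-1.3, -2.7, 5.6]
grip_width: 0.187
```

>>> drive_tool --pt "0 0 -0.01" --pt "0 0 -0.03" --pt "0 0 -0.04" --pt "0 0 -0.04" --pt "0 0 -0.03" --spin '[0, 0, 0, 0, 0]' --fingers '[1, 1, 1, 1, 1]'

```text
time_s: 22.85
ee_pos: [0.3987, 0.0398, 0.229]
orientation: [0.774, 0.633, 0.0, -0.0]
ft_force: [0.1, 0.2, -3.5]
grip_width: 0.19
```

```bash
python3 -c "
from h import *
plan([.398,.0393,.0745],-11.5)
snap('side','s25');crop('s25',220,140,380,320,'s25c')
SO=np.array([.6665,-.317,0])
for h in(.15,.155,.16,.165,.17,.175,.18):
  print(h,[np.round(proj(n,binp(x,0,z,SO,-15.8)),1) for n in('side','top') for x,z in((-.118,h),(-.05,h),(-.123,h+.02))])
crop('side0',380,300,470,370,'hs');crop('top0',400,180,440,240,'ht')
"
```

```text
t 22.85 tcp [0.3987 0.0398 0.229 ] yaw -11.5 tilt z [ 0.0003  0.0007 -1.    ] F [ 0.1111  0.2422 -3.4501] T [ 0.0333  0.0633 -0.0365] g 0.19 j [ 0.099  -0.1093 -0.282   1.3977  0.0007  0.2997]
spin -0.00042912121963745165
slide after spin: x -0.0006 y -0.0006 z 0.1545
0.15 [array([392.3, 329.4]), array([421.2, 324.6]), array([391.1, 325.4]), array([413.3, 230. ]), array([417.5, 209.6]), array([414.1, 230.1])]
0.155 [array([392.6, 328.3]), array([421.5, 323.5]), array([391.4, 324.3]), array([413.6, 229.6]), array([417.8, 209.2]), array([414.3, 229.8])]
0.16 [array([392.8, 327.2]), array([421.9, 322.5]), array([391.6, 323.2]), array([413.8, 229.3]), array([418.1, 208.8]), array([414.6, 229.4])]
0.165 [array([393.1, 326.1]), array([422.3, 321.4]), array([391.9, 322.1]), array([414.1, 228.9]), array([418.3, 208.4]), array([414.9, 229.1])]
0.17 [array([393.3, 325.1]), array([422.6, 320.3]), array([392.2, 321. ]), array([414.4, 228.6]), array([418.6, 208. ]), array([415.2, 228.7])]
0.175 [array([393.6, 324. ]), array([423. , 319.2]), array([392.4, 319.8]), array([414.7, 228.2]), array([418.9, 207.6]), array([415.5, 228.4])]
0.18 [array([393.8, 322.9]), array([423.4, 318.1]), array([392.7, 318.7]), array([414.9, 227.9]), array([419.2, 207.1]), array([415.7, 228. ])]
```

View pics/s25c.png

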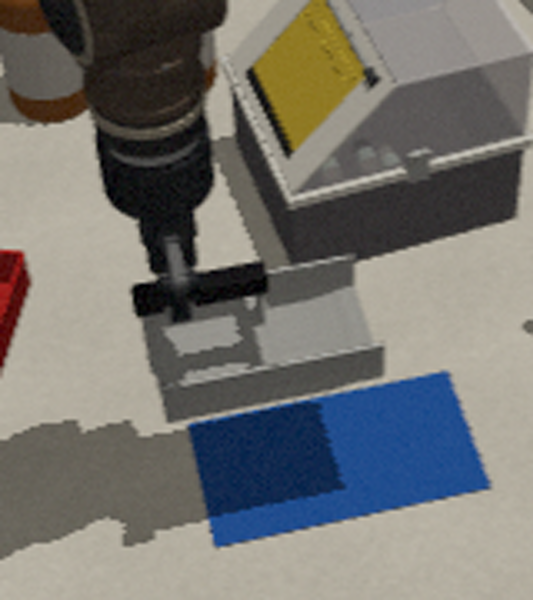

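View pics/hs.png

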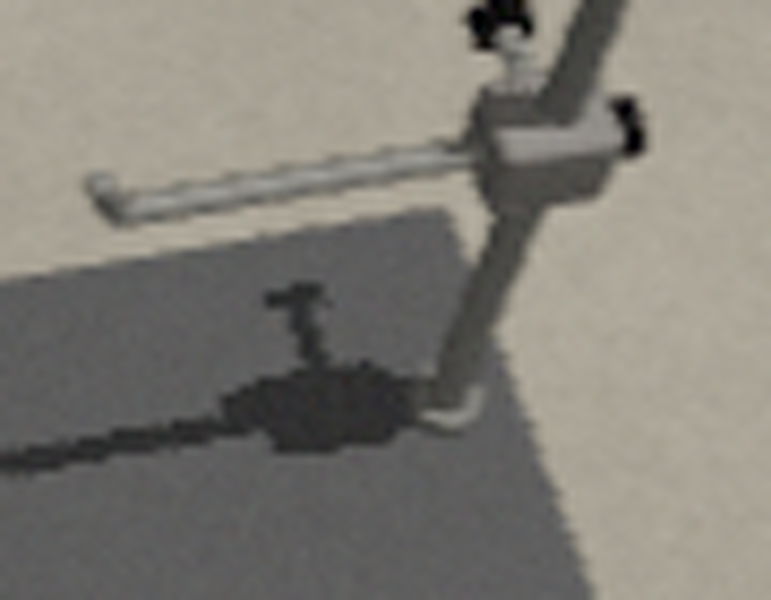

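View pics/ht.png

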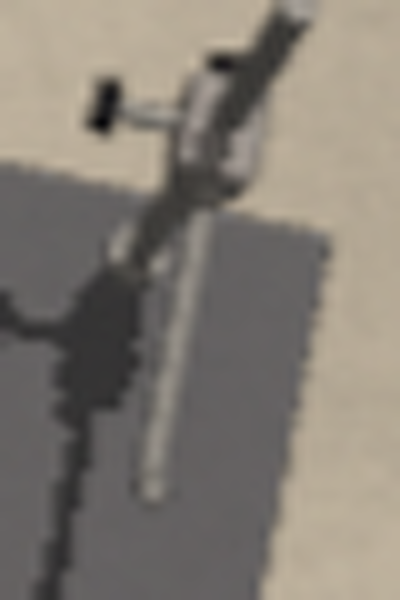

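```bash
python3 -c "
from h import *
d=np.load('pics/side0.npy');P=cloud('side',d)
for u,v in((400,322.8),(405,322),(410,321.5),(415,320.8),(420,320.2),(425,319.5),(430,318.5)):
  c=P[int(round(v))-1:int(round(v))+2,u]; k=c[:,2].argmax(); print(u,v,c[k],c[:,2])
d=np.load('pics/top0.npy');P=cloud('top',d)
for u,v in((416,224),(416,222),(417,218),(417,215),(418,210),(418,208),(419,205)):
  c=P[v,u-1:u+2]; k=c[:,2].argmax(); print(u,v,c[k],c[:,2])
"
```

```text
400 322.8 [ 0.5694 -0.2859  0.1724] [0.1724 0.1711 0.1722]
405 322 [ 0.5792 -0.2902  0.1762] [0.1762 0.1695 0.1733]
410 321.5 [ 0.59   -0.2943  0.1744] [0.1744 0.1714 0.1717]
415 320.8 [ 0.6012 -0.2973  0.1749] [0.1749 0.1712 0.1719]
420 320.2 [ 0.6138 -0.299   0.1723] [0.1723 0.1701 0.1695]
425 319.5 [ 0.6226 -0.306   0.1721] [0.172  0.1721 0.0004]
430 318.5 [ 0.6356 -0.3066  0.172 ] [0.1716 0.172  0.1699]
416 224 [ 0.567  -0.2875  0.1723] [0.1723 0.012  0.025 ]
416 222 [ 0.5728 -0.2908  0.1741] [0.171  0.1741 0.014 ]
417 218 [ 0.585  -0.2913  0.1764] [0.1764 0.1759 0.0154]
417 215 [ 0.5931 -0.2942  0.1817] [0.1783 0.1817 0.0118]
418 210 [ 0.6111 -0.297   0.1739] [0.1739 0.173  0.0135]
418 208 [ 0.6162 -0.2997  0.1785] [0.1679 0.1785 0.1714]
419 205 [ 0.6271 -0.3015  0.1735] [0.1735 0.1731 0.011 ]
```

Pan regripped and level, hook axis about 0.170 m from depth and both views. I'll turn the pan by -94° here, well clear of the hook.

>>> drive_tool --pt "0 0 0" --pt "0 0 0" --pt "0 0 0" --pt "0 0 0" --pt "0 0 0" --spin '[6, 10, 10, 10, 10]' --fingers '[1, 1, 1, 1, 1]'

```text
time_s: 23.52
ee_pos: [0.3983, 0.0397, 0.2265]
orientation: [0.961, 0.277, -0.001, -0.0]
ft_force: [-0.1, 0.2, -3.5]
grip_width: 0.191
```

>>> drive_tool --pt "0 0 0" --pt "0 0 0" --pt "0 0 0" --pt "0 0 0" --pt "0 0 0" --spin '[10, 10, 10, 10, 8.3]' --fingers '[1, 1, 1, 1, 1]'

```text
time_s: 24.15
ee_pos: [0.3984, 0.0398, 0.2265]
orientation: [0.99, -0.14, -0.001, -0.0]
ft_force: [-0.9, -0.1, -3.2]
grip_width: 0.19
```

```bash
cat >> h.py <<'E'
SO=np.array([.6665,-.317,0]);SY=-15.8
def st(x,y,z): return binp(x,y,z,SO,SY)
E
python3 -c "
from h import *
plan(st(-.2,.039,.1938),-105.8)"
```

```text
t 24.15 tcp [0.3984 0.0398 0.2265] yaw -106.09 tilt z [-0.0015  0.0006 -1.    ] F [-0.8992 -0.1081 -3.1769] T [ 0.0897 -0.0211 -0.0303] g 0.19 j [ 0.099  -0.1083 -0.2866  1.394   0.0007  1.9506]
spin -0.29011110080958247
slide after spin: x 0.1552 y 0.2313 z 0.0327
```

>>> drive_tool --pt "0.025 0.03 0" --pt "0.03 0.05 0" --pt "0.03 0.05 0" --pt "0.03 0.05 0" --pt "0.025 0.035 0" --spin '[0, 0, 0, 0, 0]' --fingers '[1, 1, 1, 1, 1]'

```text
time_s: 24.78
ee_pos: [0.4749, -0.2075, 0.2263]
orientation: [0.99, -0.138, -0.001, -0.001]
ft_force: [0.5, 0.7, -3.4]
grip_width: 0.192
```

>>> drive_tool --pt "0.008 0.012 0.012" --pt "0 0.003 0.015" --pt "0 0 0.005" --pt "0 0 0" --spin '[-0.3, 0, 0, 0]' --fingers '[1, 1, 1, 1]'

```text
time_s: 25.28
ee_pos: [0.478, -0.2208, 0.1949]
orientation: [0.991, -0.134, -0.001, -0.0]
ft_force: [-0.2, 0.4, -2.8]
grip_width: 0.192
```

```bash
python3 -c "
from h import *
plan(st(-.2,.039,.1938),-105.8)
snap('side','s26');snap('top','t26')
crop('s26',320,230,480,350,'s26c');crop('t26',360,170,450,280,'t26c')"
```

```text
t 25.27 tcp [ 0.478  -0.2208  0.1949] yaw -105.44 tilt z [-0.0009  0.0008 -1.    ] F [-0.2297  0.4139 -2.8495] T [ 0.0864 -0.0673  0.0076] g 0.192 j [-0.4329  0.1317 -0.1124  1.3279  0.0003  1.4074]
spin 0.36315726134924375
slide after spin: x 0.0076 y 0.0023 z 0.0011
```

View pics/s26c.png

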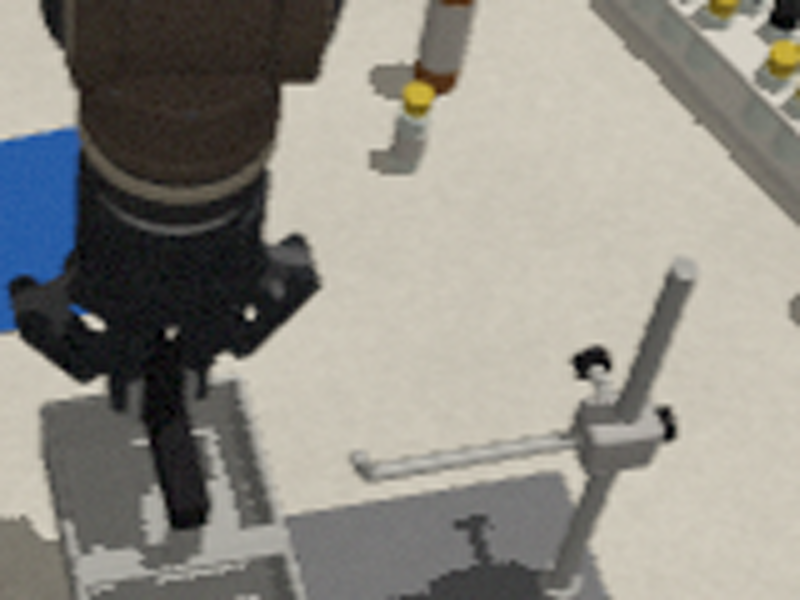

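View pics/t26c.png

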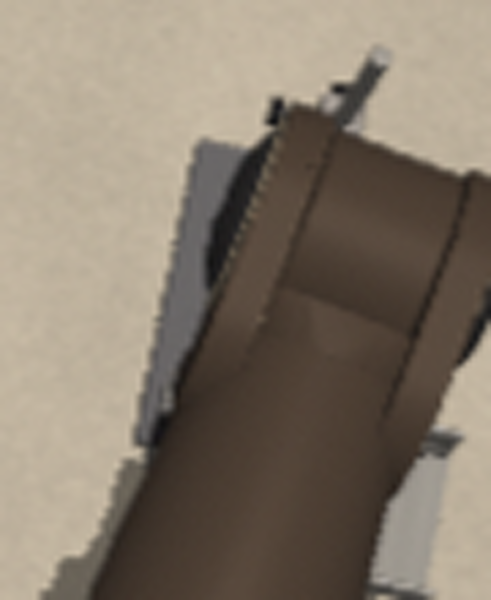

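```bash
python3 -c "
from h import *
o=monitor.get_obs();t=o['ee_pos'];a=np.radians(-105.44);px=np.array([np.cos(a),np.sin(a),0]);py=np.array([-np.sin(a),np.cos(a),0])
z0=t[2]-.0748
def pp(x,y,z): return np.array([t[0],t[1],0])+px*(x+.061)+py*y+[0,0,z0+z]
for n,q in {'bar front top L':(.007,-.009,.1),'bar front top R':(.007,.009,.1),'front wall +y top':(.085,.047,.042),'front wall -y top':(.085,-.047,.042),'rear +y top':(-.085,.047,.042),'rear -y top':(-.085,-.047,.042),'lip':(.085,0,.0115)}.items():
  u=np.array(proj('side',pp(*q)));print(n,u,'crop',(u-[320,230])*5)
crop('s26',320,280,400,400,'s26d')
"
```

```text
bar front top L [354.3264 331.9595] crop [171.6321 509.7976]
bar front top R [362.7528 330.5342] crop [213.7639 502.6708]
front wall +y top [387.6366 374.1021] crop [338.1832 720.5103]
front wall -y top [343.4755 382.1   ] crop [117.3777 760.5001]
rear +y top [367.8095 304.6176] crop [239.0475 373.088 ]
rear -y top [328.1274 311.0824] crop [ 40.6372 405.4119]
lip [364.7234 383.7483] crop [223.617  768.7413]
```

View pics/s26d.png

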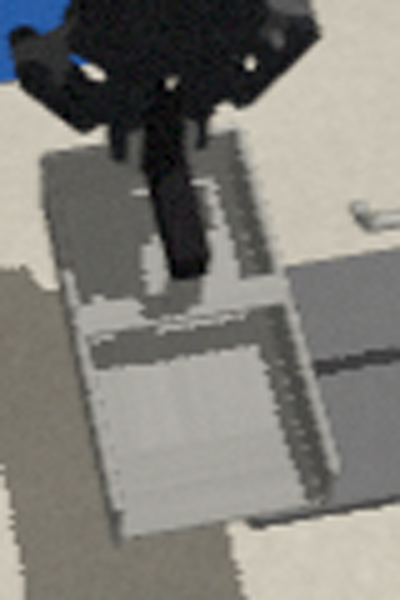

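>>> drive_tool --pt "0.01 0.002 0.0" --pt "0.012 0 0" --pt "0.012 0 0" --pt "0.012 0 0" --pt "0.006 0 0" --spin '[0.3, 0, 0, 0, 0]' --fingers '[1, 1, 1, 1, 1]'

```text
time_s: 26.0
ee_pos: [0.529, -0.2384, 0.1949]
orientation: [0.99, -0.138, -0.0, -0.0]
ft_force: [0.6, -0.0, -3.4]
grip_width: 0.19
```

```bash
python3 -c "
from h import *
plan(st(-.1,.039,.1938),-105.8)
snap('side','s27')
crop('s27',340,250,460,350,'s27c')"
```

```text
t 26.0 tcp [ 0.529  -0.2384  0.1949] yaw -105.81 tilt z [-0.0004  0.0002 -1.    ] F [ 0.5779 -0.0152 -3.3707] T [ 0.1718 -0.0495 -0.0048] g 0.19 j [-0.4234  0.2329  0.0102  1.3486  0.      1.4233]
spin -0.010429483261489736
slide after spin: x 0.0537 y -0.0008 z 0.0011
```

View pics/s27c.png

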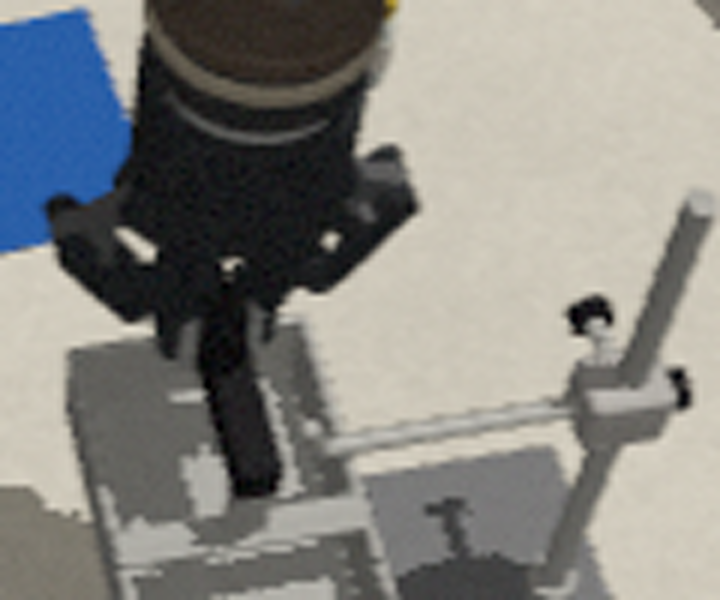

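The tip is over the near wall (crop (312,435)) with no contact force. I'll continue.

>>> drive_tool --pt "0.008 0 0" --pt "0.008 0 0" --pt "0.008 0 0" --pt "0.006 0 0" --spin '[0, 0, 0, 0]' --fingers '[1, 1, 1, 1]'

```text
time_s: 26.55
ee_pos: [0.5574, -0.2465, 0.1953]
orientation: [0.99, -0.138, -0.0, -0.0]
ft_force: [0.7, 0.4, -2.8]
grip_width: 0.188
```

>>> drive_tool --pt "0.008 0 0" --pt "0.008 0 0" --pt "0.007 0 0" --pt "0 0 0" --spin '[0, 0, 0, 0]' --fingers '[1, 1, 1, 1]'

```text
time_s: 27.05
ee_pos: [0.5795, -0.2527, 0.195]
orientation: [0.99, -0.138, -0.0, -0.0]
ft_force: [-0.2, -1.1, -3.4]
grip_width: 0.189
```

```bash
python3 -c "
from h import *
plan(st(-.1,.039,.1938),-105.8)
snap('side','s28')
crop('s28',340,250,460,350,'s28c')"
```

```text
t 27.05 tcp [ 0.5795 -0.2527  0.195 ] yaw -105.81 tilt z [-0.0002  0.0001 -1.    ] F [-0.1979 -1.0503 -3.3656] T [ 0.0718 -0.0075  0.0018] g 0.189 j [-0.4112  0.3338  0.1441  1.3813 -0.      1.4355]
spin -0.011507015084546879
slide after spin: x 0.0012 y -0.0008 z 0.0012
```

View pics/s28c.png

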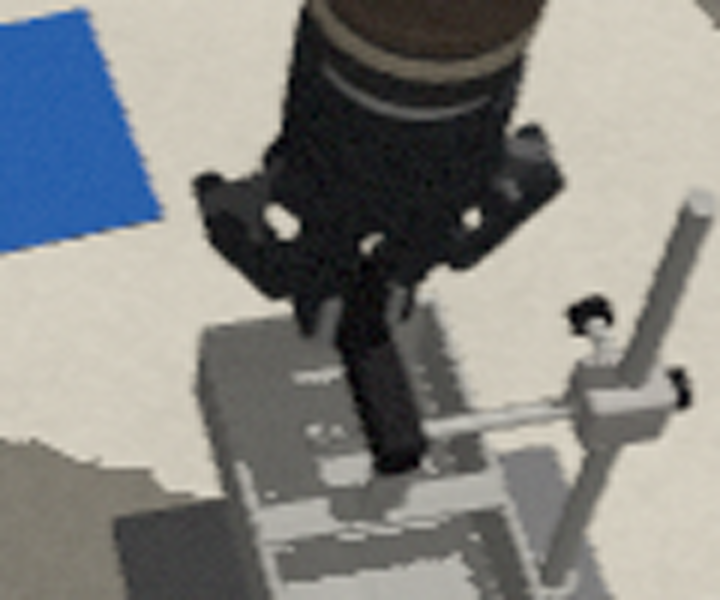

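The hook passes under the bar, its tip showing beyond it at crop (320,430). I'll lower and feel for contact.

>>> drive_tool --pt "0 0 0.006" --pt "0 0 0.006" --pt "0 0 0.005" --pt "0 0 0.002" --pt "0 0 0" --spin '[0, 0, 0, 0, 0]' --fingers '[1, 1, 1, 1, 1]'

```text
time_s: 27.72
ee_pos: [0.5789, -0.2526, 0.1761]
orientation: [0.99, -0.138, -0.0, -0.0]
ft_force: [0.2, -0.2, -3.5]
grip_width: 0.191
```

>>> drive_tool --pt "0 0 0.002" --pt "0 0 0" --spin '[0, 0]' --fingers '[1, 1]'

```text
time_s: 27.98
ee_pos: [0.579, -0.2526, 0.1743]
orientation: [0.99, -0.138, -0.0, 0.0]
ft_force: [0.2, 0.5, -2.8]
grip_width: 0.189
```

>>> drive_tool --pt "0 0 0.0015" --pt "0 0 0" --spin '[0, 0]' --fingers '[1, 1]'

```text
time_s: 28.22
ee_pos: [0.579, -0.2526, 0.1727]
orientation: [0.99, -0.138, -0.0, -0.0]
ft_force: [-0.6, 0.2, -3.6]
grip_width: 0.191
```

>>> drive_tool --pt "0 0 0.0015" --pt "0 0 0" --spin '[0, 0]' --fingers '[1, 1]'

```text
time_s: 28.48
ee_pos: [0.579, -0.2526, 0.1711]
orientation: [0.99, -0.138, -0.0, -0.0]
ft_force: [1.2, -0.9, -2.6]
grip_width: 0.189
```

>>> drive_tool --pt "0 0 0.0015" --pt "0 0 0" --spin '[0, 0]' --fingers '[1, 1]'

```text
time_s: 28.72
ee_pos: [0.579, -0.2526, 0.1696]
orientation: [0.99, -0.138, -0.0, -0.0]
ft_force: [0.2, 0.2, -3.8]
grip_width: 0.191
```

>>> drive_tool --pt "0 0 0.0015" --pt "0 0 0" --spin '[0, 0]' --fingers '[1, 1]'

```text
time_s: 28.98
ee_pos: [0.579, -0.2526, 0.1681]
orientation: [0.99, -0.138, -0.0, -0.0]
ft_force: [-0.3, 0.1, -2.7]
grip_width: 0.188
```

```bash
python3 -c "
from h import *
plan(st(-.1,.039,.1938),-105.8)
snap('side','s29')
crop('s29',340,250,460,350,'s29c')"
```

```text
t 28.98 tcp [ 0.579  -0.2526  0.1681] yaw -105.82 tilt z [-0.0002  0.0001 -1.    ] F [-0.3149  0.1231 -2.6752] T [ 0.1295 -0.0856  0.0165] g 0.188 j [-0.4113  0.3351  0.0871  1.3231  0.      1.4355]
spin -0.017426922723402072
slide after spin: x 0.0018 y -0.0008 z -0.0257
```

View pics/s29c.png

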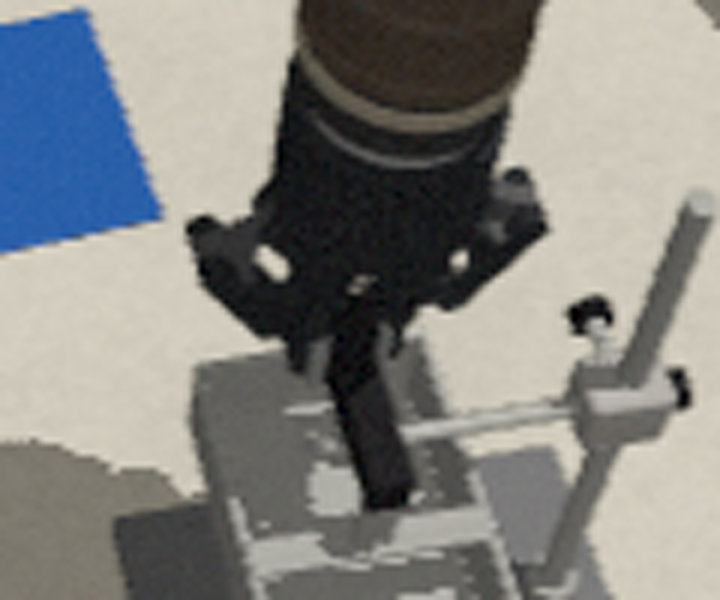

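>>> drive_tool --pt "0 0 0.0015" --pt "0 0 0" --spin '[0, 0]' --fingers '[1, 1]'

```text
time_s: 29.28
ee_pos: [0.5792, -0.2527, 0.1676]
orientation: [0.99, -0.138, 0.001, 0.0]
ft_force: [-1.5, 0.6, 0.9]
grip_width: 0.189
```

>>> drive_tool --pt "0 0 0.0015" --pt "0 0 0" --spin '[0, 0]' --fingers '[1, 1]'

```text
time_s: 29.52
ee_pos: [0.5792, -0.2527, 0.1671]
orientation: [0.99, -0.138, 0.001, 0.0]
ft_force: [-3.1, 2.7, 7.2]
grip_width: 0.195
```

Contact felt (Fz from -3.3 to +7). I'll ease off 1 mm and release gradually.

>>> drive_tool --pt "0 0 -0.0015" --pt "0 0 0" --spin '[0, 0]' --fingers '[1, 1]' --newtons 20

```text
time_s: 29.78
ee_pos: [0.5792, -0.2527, 0.1673]
orientation: [0.99, -0.138, 0.0, 0.0]
ft_force: [-1.6, 0.8, 3.9]
grip_width: 0.186
```

>>> drive_tool --pt "0 0 0" --pt "0 0 0" --pt "0 0 0" --pt "0 0 0" --spin '[0, 0, 0, 0]' --fingers '[0.58, 0.54, 0.5, 0.45]'

```text
time_s: 30.28
ee_pos: [0.5791, -0.2526, 0.1665]
orientation: [0.99, -0.138, -0.0, -0.0]
ft_force: [-0.7, -0.2, 0.2]
grip_width: 0.273
```

```bash
python3 -c "
from h import *
plan(st(-.1,.039,.1938),-105.8)
snap('side','s30')
crop('s30',320,240,480,360,'s30c')"
```

```text
t 30.27 tcp [ 0.5791 -0.2526  0.1665] yaw -105.82 tilt z [-0.0002  0.     -1.    ] F [-0.6501 -0.2385  0.1808] T [ 0.0189 -0.0503  0.0285] g 0.273 j [-0.4114  0.3356  0.0843  1.3197 -0.      1.4355]
spin -0.015907672425257147
slide after spin: x 0.0016 y -0.0009 z -0.0273
```

View pics/s30c.png

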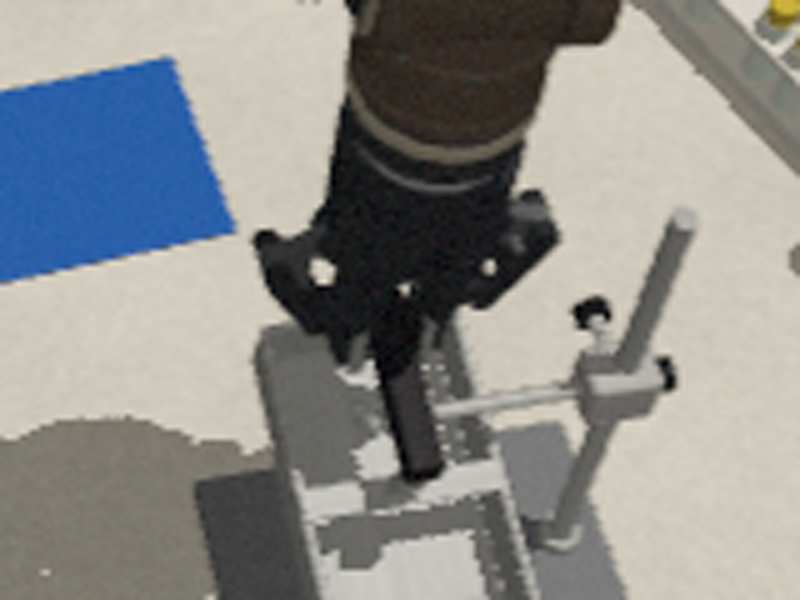

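>>> drive_tool --pt "0 0 0" --pt "0 0 0" --pt "0 0 0" --pt "0 0 0" --spin '[0, 0, 0, 0]' --fingers '[0.3, 0.1, -0.1, -0.2]'

```text
time_s: 30.82
ee_pos: [0.579, -0.2526, 0.1668]
orientation: [0.99, -0.138, 0.0, 0.0]
ft_force: [-0.9, 1.2, 0.3]
grip_width: 0.598
```

```bash
python3 -c "
from h import *
plan(st(-.1,.039,.1938),-105.8)
snap('side','s31')
crop('s31',320,240,480,360,'s31c')"
```

```text
t 30.82 tcp [ 0.579  -0.2526  0.1668] yaw -105.82 tilt z [ 0. -0. -1.] F [-0.8918  1.1756  0.2698] T [ 0.0304 -0.0007  0.0308] g 0.598 j [-0.4114  0.3352  0.0844  1.3199 -0.      1.4355]
spin -0.016597104927001283
slide after spin: x 0.0017 y -0.0009 z -0.027
```

View pics/s31c.png

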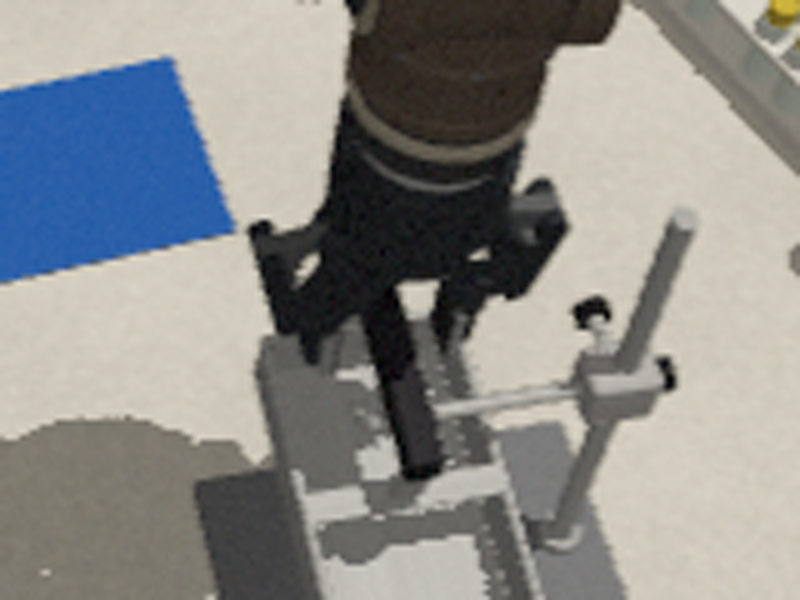

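The pan hangs free and level, with the fingers clear on both sides. I'll rise straight up.

>>> drive_tool --pt "0 0 -0.01" --pt "0 0 -0.02" --pt "0 0 -0.04" --pt "0 0 -0.05" --pt "0 0 -0.04" --spin '[0, 0, 0, 0, 0]' --fingers '[-0.2, -0.2, -0.2, -0.2, -0.2]'

```text
time_s: 31.5
ee_pos: [0.5789, -0.2526, 0.3299]
orientation: [0.99, -0.138, 0.001, 0.0]
ft_force: [0.5, -0.1, 0.7]
grip_width: 0.597
```

>>> drive_tool --pt "-0.04 -0.02 0" --pt "-0.05 -0.03 0" --pt "-0.05 -0.03 0" --pt "-0.04 -0.02 0" --pt "0 0 0" --spin '[0, 0, 0, 0, 0]' --fingers '[-0.2, -0.2, -0.2, -0.2, -0.2]'

```text
time_s: 32.12
ee_pos: [0.4312, -0.1058, 0.3289]
orientation: [0.991, -0.137, 0.002, 0.0]
ft_force: [0.4, -0.3, -0.9]
grip_width: 0.598
```

```bash
python3 -c "
from h import *
plan(st(-.1,.039,.1938),-105.8)
p,_=snap('side','s32');snap('top','t32');q,_=snap('side','s33')
print(np.abs(p.astype(int)-q)[250:400,340:480].mean(), np.abs(p.astype(int)-q)[420:,100:240].mean())
crop('s32',320,240,480,380,'s32c');crop('t32',280,130,460,280,'t32c');crop('s32',280,110,400,225,'s32b')"
```

```text
t 32.12 tcp [ 0.4312 -0.1058  0.3289] yaw -105.7 tilt z [ 0.0031 -0.0006 -1.    ] F [ 0.4092 -0.2851 -0.8665] T [-0.0374  0.0052  0.0339] g 0.598 j [-0.2407 -0.0098  0.0304  1.6079  0.0002  1.604 ]
spin 0.10186342701557294
slide after spin: x 0.1839 y 0.1001 z 0.1351
1.7802380952380952 1.1783333333333332
```

View pics/s32c.png

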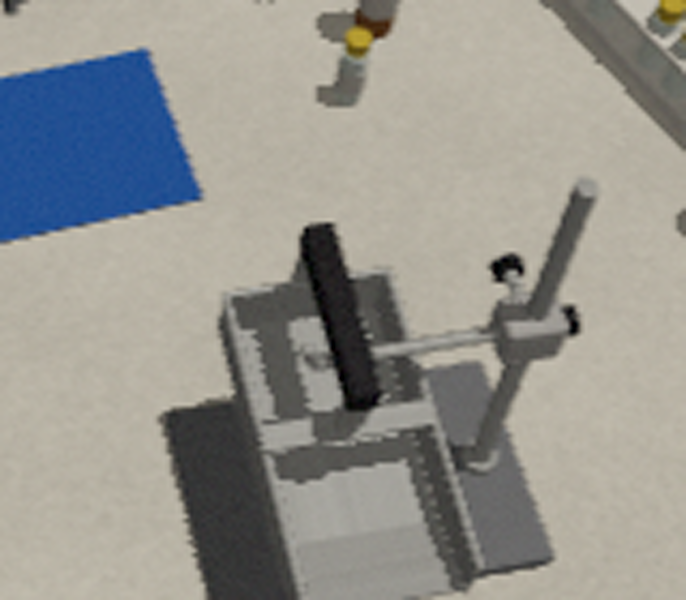

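View pics/t32.png

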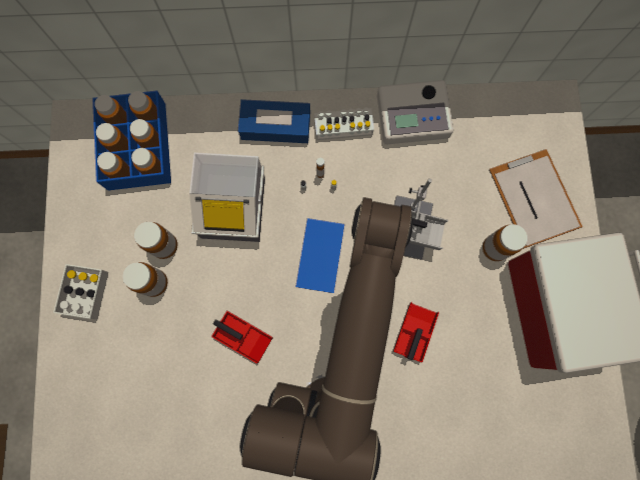

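View pics/s32b.png

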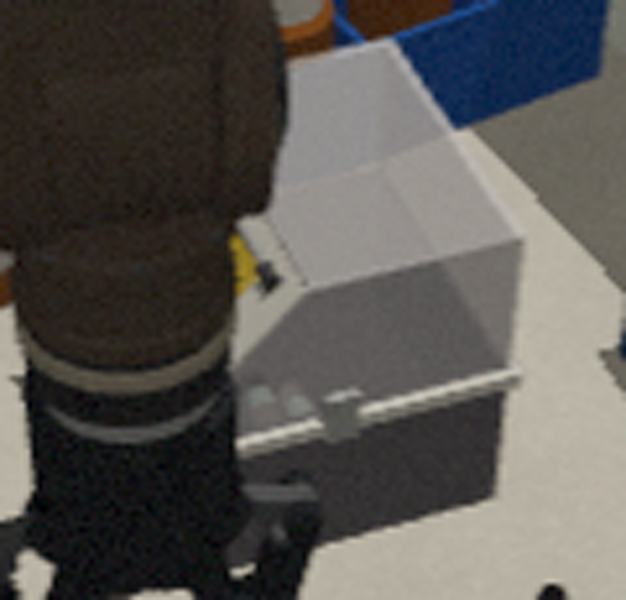

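The pan hangs on the hook, level and clear of the gripper, and the flap is shut. I'll check the vials in the tub more closely, with contrast stretched.

```bash
python3 -c "
from h import *
BYr=np.radians(-5.5);c,s=np.cos(BYr),np.sin(BYr)
for u,v in((319,191),(330.4,186.7),(337,187.3)):
  for z in(.016,.05,.1):
    d=rp('side',u,v,z)-BO; print((u,v),z,'bin',np.round([d@[c,s,0],d@[-s,c,0]],3))
cl=cv2.createCLAHE(6,(4,4))
for f,b,o in(('t32',(185,145,270,245),'e1'),('s18',(290,130,385,215),'e2')):
  i=cv2.imread(f'pics/{f}.png')[b[1]:b[3],b[0]:b[2]];i=cv2.resize(i,None,fx=6,fy=6,interpolation=cv2.INTER_CUBIC)
  l=cv2.cvtColor(i,cv2.COLOR_BGR2LAB);l[...,0]=cl.apply(l[...,0]);cv2.imwrite(f'pics/{o}.png',cv2.cvtColor(l,cv2.COLOR_LAB2BGR))
"
```

```text
(319, 191) 0.016 bin [0.016 0.013]
(319, 191) 0.05 bin [ 0.005 -0.02 ]
(319, 191) 0.1 bin [-0.012 -0.069]
(330.4, 186.7) 0.016 bin [0.059 0.018]
(330.4, 186.7) 0.05 bin [ 0.046 -0.015]
(330.4, 186.7) 0.1 bin [ 0.027 -0.064]
(337, 187.3) 0.016 bin [0.079 0.008]
(337, 187.3) 0.05 bin [ 0.065 -0.025]
(337, 187.3) 0.1 bin [ 0.046 -0.073]
```

View pics/e1.png

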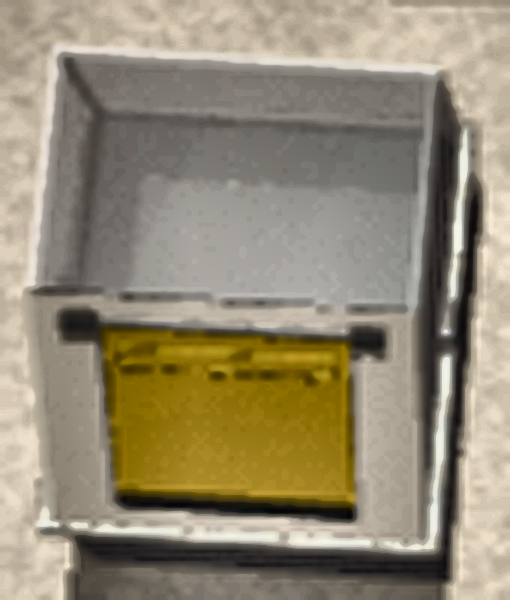

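View pics/e2.png

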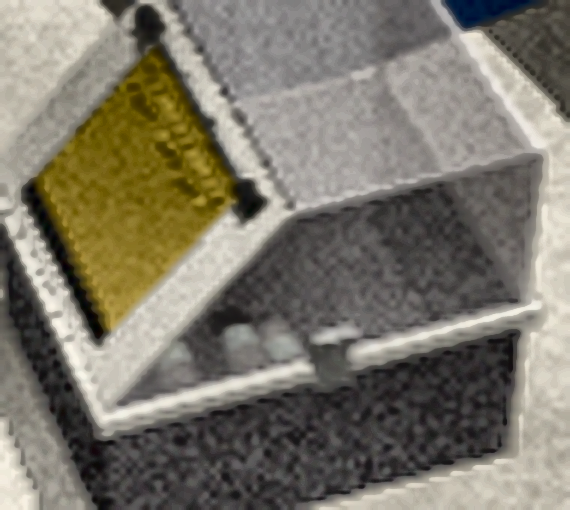

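>>> drive_tool --pt "-0.04 0 0" --pt "-0.04 0 0" --pt "0 0 0" --pt "0 0 0" --pt "0 0 0" --spin '[0, 0, 0, 0, 0]' --fingers '[-0.2, -0.2, -0.2, -0.2, -0.2]'

```text
time_s: 32.9
ee_pos: [0.3572, -0.086, 0.3264]
orientation: [0.99, -0.138, -0.0, -0.0]
ft_force: [-0.9, -0.0, -0.2]
grip_width: 0.6
```

```bash
python3 -c "
from h import *
p,_=snap('side','s34');q,_=snap('side','s35')
old=cv2.imread('pics/s33.png')[...,::-1].astype(int)
for a,b in((p.astype(int),q),(p.astype(int),old)): print(np.abs(a-b)[290:390,350:420].mean(),np.abs(a-b)[400:450,330:400].mean())
crop('s34',260,100,480,385,'s34c')"
```

```text
1.7574761904761904 1.130952380952381
2.079761904761905 1.2360952380952381
```

View pics/s34c.png

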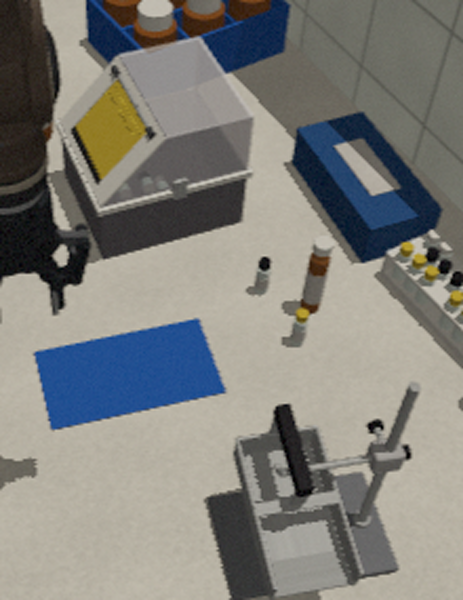

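The pan is still (frames differ only at noise level), the flap is shut, and the clean vials and tube stand in place. I'll hand in.

```bash
python3 -c "
from h import *
print(job.finish_job())"
```

```text
the job is handed in; nothing more can be done
None
```

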